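# Stand the punch cases heavy end down and cover them

### The job

Each grey case lying on the bench has its steel punch packed at one end, which cannot be seen but shows by the tilt when the case is lifted: stand every case upright on the black rubber mat, well inside its edges, with the heavy end down. Once all the cases are standing, lay one square steel cover plate flat on top of each, centred and square with the case, so that it overhangs evenly all round; any plate left over is not needed.

Things in the scene. Friction and masses are not known exactly. Their poses are not given: they have to be found in the camera images.
- mat: thin black rubber mat fixed on the bench, 100 x 220 x 4 mm; origin at the centre of its underside, x across its 100 mm width, y along its 220 mm length, top face 4 mm above the bench
- case_1: closed grey case with black end bands, 110 x 40 x 40 mm, 0.36 to 0.54 kg, lying on its side; origin at its middle, x lengthwise, y and z square to its sides. The ends look alike, but a steel part is packed at one (+x in some, -x in others); centre of mass 28 mm off the middle: raised by the middle in a light grip (5 N), the heavy end sags; gripped hard it stays level. May be absent.
- case_2: closed grey case with black end bands, 110 x 40 x 40 mm, 0.36 to 0.54 kg, lying on its side; origin at its middle, x lengthwise, y and z square to its sides. The ends look alike, but a steel part is packed at one (+x in some, -x in others); centre of mass 28 mm off the middle: raised by the middle in a light grip (5 N), the heavy end sags; gripped hard it stays level. May be absent.
- case_3: closed grey case with black end bands, 110 x 40 x 40 mm, 0.36 to 0.54 kg, lying on its side; origin at its middle, x lengthwise, y and z square to its sides. The ends look alike, but a steel part is packed at one (+x in some, -x in others); centre of mass 28 mm off the middle: raised by the middle in a light grip (5 N), the heavy end sags; gripped hard it stays level. May be absent.
- case_4: closed grey case with black end bands, 110 x 40 x 40 mm, 0.36 to 0.54 kg, lying on its side; origin at its middle, x lengthwise, y and z square to its sides. The ends look alike, but a steel part is packed at one (+x in some, -x in others); centre of mass 28 mm off the middle: raised by the middle in a light grip (5 N), the heavy end sags; gripped hard it stays level. May be absent.
- cover_1: square dark steel cover plate, 50 x 50 x 12 mm, about 200 g, the same both ways up, lying flat on the bench; origin at its centre, z through its thickness, x and y square to its edges
- cover_2: square dark steel cover plate, 50 x 50 x 12 mm, about 200 g, the same both ways up, lying flat on the bench; origin at its centre, z through its thickness, x and y square to its edges
- cover_3: square dark steel cover plate, 50 x 50 x 12 mm, about 200 g, the same both ways up, lying flat on the bench; origin at its centre, z through its thickness, x and y square to its edges
Things that resemble listed ones, but are neither listed nor needed, are in the scene too. What is shaped like the cover_2 but purple is not meant.

How it is judged:
On the way, in this order (a step that is already met when the one before it is completed fails the run):
1. a case stands released on the mat, heavy end down (((angle between the x axis of case_1 and the z axis of mat, either way round below 0.08 rad and height (world z) of case_1_c1 below 0.032 m and height (world z) of case_1 between 0.055 and 0.063 m and x of case_1 in the frame of mat between -0.035 and 0.035 m and y of case_1 in the frame of mat between -0.095 and 0.095 m and contact force between case_1 and the fingers below 0.1 N) or (angle between the x axis of case_2 and the z axis of mat, either way round below 0.08 rad and height (world z) of case_2_c1 below 0.032 m and height (world z) of case_2 between 0.055 and 0.063 m and x of case_2 in the frame of mat between -0.035 and 0.035 m and y of case_2 in the frame of mat between -0.095 and 0.095 m and contact force between case_2 and the fingers below 0.1 N) or (angle between the x axis of case_3 and the z axis of mat, either way round below 0.08 rad and height (world z) of case_3_c1 below 0.032 m and height (world z) of case_3 between 0.055 and 0.063 m and x of case_3 in the frame of mat between -0.035 and 0.035 m and y of case_3 in the frame of mat between -0.095 and 0.095 m and contact force between case_3 and the fingers below 0.1 N) or (angle between the x axis of case_4 and the z axis of mat, either way round below 0.08 rad and height (world z) of case_4_c1 below 0.032 m and height (world z) of case_4 between 0.055 and 0.063 m and x of case_4 in the frame of mat between -0.035 and 0.035 m and y of case_4 in the frame of mat between -0.095 and 0.095 m and contact force between case_4 and the fingers below 0.1 N))), for 0.3 s.
2. every case stands released on the mat, heavy end down (angle between the x axis of each of case_1, case_2, case_3, case_4 and the z axis of mat, either way round below 0.08 rad and height (world z) of each of case_1_c1, case_2_c1, case_3_c1, case_4_c1 below 0.032 m and height (world z) of case_1 between 0.055 and 0.063 m and x of case_1 in the frame of mat between -0.035 and 0.035 m and y of case_1 in the frame of mat between -0.095 and 0.095 m and contact force between each of case_1, case_2, case_3, case_4 and the fingers below 0.1 N and height (world z) of case_2 between 0.055 and 0.063 m and x of case_2 in the frame of mat between -0.035 and 0.035 m and y of case_2 in the frame of mat between -0.095 and 0.095 m and height (world z) of case_3 between 0.055 and 0.063 m and x of case_3 in the frame of mat between -0.035 and 0.035 m and y of case_3 in the frame of mat between -0.095 and 0.095 m and height (world z) of case_4 between 0.055 and 0.063 m and x of case_4 in the frame of mat between -0.035 and 0.035 m and y of case_4 in the frame of mat between -0.095 and 0.095 m), for 0.3 s.
3. a cover plate lies on a standing case, centred and square ((((angle between the x axis of case_1 and the z axis of mat, either way round below 0.08 rad and height (world z) of case_1_c1 below 0.032 m and height (world z) of case_1 between 0.055 and 0.063 m and x of case_1 in the frame of mat between -0.035 and 0.035 m and y of case_1 in the frame of mat between -0.095 and 0.095 m and contact force between case_1 and the fingers below 0.1 N) and ((horizontal distance between cover_1 and case_1 below 0.007 m and height (world z) of cover_1 between 0.116 and 0.123 m and angle between the z axis of cover_1 and the z axis of mat, either way round below 0.08 rad and (angle between the x axis of cover_1 and the y axis of case_1, either way round below 0.15 rad or angle between the x axis of cover_1 and the y axis of case_1, either way round above 1.42 rad)) or (horizontal distance between cover_2 and case_1 below 0.007 m and height (world z) of cover_2 between 0.116 and 0.123 m and angle between the z axis of cover_2 and the z axis of mat, either way round below 0.08 rad and (angle between the x axis of cover_2 and the y axis of case_1, either way round below 0.15 rad or angle between the x axis of cover_2 and the y axis of case_1, either way round above 1.42 rad)) or (horizontal distance between cover_3 and case_1 below 0.007 m and height (world z) of cover_3 between 0.116 and 0.123 m and angle between the z axis of cover_3 and the z axis of mat, either way round below 0.08 rad and (angle between the x axis of cover_3 and the y axis of case_1, either way round below 0.15 rad or angle between the x axis of cover_3 and the y axis of case_1, either way round above 1.42 rad)))) or ((angle between the x axis of case_2 and the z axis of mat, either way round below 0.08 rad and height (world z) of case_2_c1 below 0.032 m and height (world z) of case_2 between 0.055 and 0.063 m and x of case_2 in the frame of mat between -0.035 and 0.035 m and y of case_2 in the frame of mat between -0.095 and 0.095 m and contact force between case_2 and the fingers below 0.1 N) and ((horizontal distance between cover_1 and case_2 below 0.007 m and height (world z) of cover_1 between 0.116 and 0.123 m and angle between the z axis of cover_1 and the z axis of mat, either way round below 0.08 rad and (angle between the x axis of cover_1 and the y axis of case_2, either way round below 0.15 rad or angle between the x axis of cover_1 and the y axis of case_2, either way round above 1.42 rad)) or (horizontal distance between cover_2 and case_2 below 0.007 m and height (world z) of cover_2 between 0.116 and 0.123 m and angle between the z axis of cover_2 and the z axis of mat, either way round below 0.08 rad and (angle between the x axis of cover_2 and the y axis of case_2, either way round below 0.15 rad or angle between the x axis of cover_2 and the y axis of case_2, either way round above 1.42 rad)) or (horizontal distance between cover_3 and case_2 below 0.007 m and height (world z) of cover_3 between 0.116 and 0.123 m and angle between the z axis of cover_3 and the z axis of mat, either way round below 0.08 rad and (angle between the x axis of cover_3 and the y axis of case_2, either way round below 0.15 rad or angle between the x axis of cover_3 and the y axis of case_2, either way round above 1.42 rad)))) or ((angle between the x axis of case_3 and the z axis of mat, either way round below 0.08 rad and height (world z) of case_3_c1 below 0.032 m and height (world z) of case_3 between 0.055 and 0.063 m and x of case_3 in the frame of mat between -0.035 and 0.035 m and y of case_3 in the frame of mat between -0.095 and 0.095 m and contact force between case_3 and the fingers below 0.1 N) and ((horizontal distance between cover_1 and case_3 below 0.007 m and height (world z) of cover_1 between 0.116 and 0.123 m and angle between the z axis of cover_1 and the z axis of mat, either way round below 0.08 rad and (angle between the x axis of cover_1 and the y axis of case_3, either way round below 0.15 rad or angle between the x axis of cover_1 and the y axis of case_3, either way round above 1.42 rad)) or (horizontal distance between cover_2 and case_3 below 0.007 m and height (world z) of cover_2 between 0.116 and 0.123 m and angle between the z axis of cover_2 and the z axis of mat, either way round below 0.08 rad and (angle between the x axis of cover_2 and the y axis of case_3, either way round below 0.15 rad or angle between the x axis of cover_2 and the y axis of case_3, either way round above 1.42 rad)) or (horizontal distance between cover_3 and case_3 below 0.007 m and height (world z) of cover_3 between 0.116 and 0.123 m and angle between the z axis of cover_3 and the z axis of mat, either way round below 0.08 rad and (angle between the x axis of cover_3 and the y axis of case_3, either way round below 0.15 rad or angle between the x axis of cover_3 and the y axis of case_3, either way round above 1.42 rad)))) or ((angle between the x axis of case_4 and the z axis of mat, either way round below 0.08 rad and height (world z) of case_4_c1 below 0.032 m and height (world z) of case_4 between 0.055 and 0.063 m and x of case_4 in the frame of mat between -0.035 and 0.035 m and y of case_4 in the frame of mat between -0.095 and 0.095 m and contact force between case_4 and the fingers below 0.1 N) and ((horizontal distance between cover_1 and case_4 below 0.007 m and height (world z) of cover_1 between 0.116 and 0.123 m and angle between the z axis of cover_1 and the z axis of mat, either way round below 0.08 rad and (angle between the x axis of cover_1 and the y axis of case_4, either way round below 0.15 rad or angle between the x axis of cover_1 and the y axis of case_4, either way round above 1.42 rad)) or (horizontal distance between cover_2 and case_4 below 0.007 m and height (world z) of cover_2 between 0.116 and 0.123 m and angle between the z axis of cover_2 and the z axis of mat, either way round below 0.08 rad and (angle between the x axis of cover_2 and the y axis of case_4, either way round below 0.15 rad or angle between the x axis of cover_2 and the y axis of case_4, either way round above 1.42 rad)) or (horizontal distance between cover_3 and case_4 below 0.007 m and height (world z) of cover_3 between 0.116 and 0.123 m and angle between the z axis of cover_3 and the z axis of mat, either way round below 0.08 rad and (angle between the x axis of cover_3 and the y axis of case_4, either way round below 0.15 rad or angle between the x axis of cover_3 and the y axis of case_4, either way round above 1.42 rad)))))), for 0.3 s.
At the end, for the whole second after the job is handed in: Each case present stands upright (0.08 rad) on the mat, its hidden steel part (case_N_c1) down, its middle 15 mm or more inside the mat's edges, released; on its upper end a cover plate lies flat, centred within 7 mm and square within 0.15 rad (all of step 2 and ((horizontal distance between cover_1 and case_1 below 0.007 m and height (world z) of cover_1 between 0.116 and 0.123 m and angle between the z axis of cover_1 and the z axis of mat, either way round below 0.08 rad and (angle between the x axis of cover_1 and the y axis of case_1, either way round below 0.15 rad or angle between the x axis of cover_1 and the y axis of case_1, either way round above 1.42 rad)) or (horizontal distance between cover_2 and case_1 below 0.007 m and height (world z) of cover_2 between 0.116 and 0.123 m and angle between the z axis of cover_2 and the z axis of mat, either way round below 0.08 rad and (angle between the x axis of cover_2 and the y axis of case_1, either way round below 0.15 rad or angle between the x axis of cover_2 and the y axis of case_1, either way round above 1.42 rad)) or (horizontal distance between cover_3 and case_1 below 0.007 m and height (world z) of cover_3 between 0.116 and 0.123 m and angle between the z axis of cover_3 and the z axis of mat, either way round below 0.08 rad and (angle between the x axis of cover_3 and the y axis of case_1, either way round below 0.15 rad or angle between the x axis of cover_3 and the y axis of case_1, either way round above 1.42 rad))) and ((horizontal distance between cover_1 and case_2 below 0.007 m and height (world z) of cover_1 between 0.116 and 0.123 m and angle between the z axis of cover_1 and the z axis of mat, either way round below 0.08 rad and (angle between the x axis of cover_1 and the y axis of case_2, either way round below 0.15 rad or angle between the x axis of cover_1 and the y axis of case_2, either way round above 1.42 rad)) or (horizontal distance between cover_2 and case_2 below 0.007 m and height (world z) of cover_2 between 0.116 and 0.123 m and angle between the z axis of cover_2 and the z axis of mat, either way round below 0.08 rad and (angle between the x axis of cover_2 and the y axis of case_2, either way round below 0.15 rad or angle between the x axis of cover_2 and the y axis of case_2, either way round above 1.42 rad)) or (horizontal distance between cover_3 and case_2 below 0.007 m and height (world z) of cover_3 between 0.116 and 0.123 m and angle between the z axis of cover_3 and the z axis of mat, either way round below 0.08 rad and (angle between the x axis of cover_3 and the y axis of case_2, either way round below 0.15 rad or angle between the x axis of cover_3 and the y axis of case_2, either way round above 1.42 rad))) and ((horizontal distance between cover_1 and case_3 below 0.007 m and height (world z) of cover_1 between 0.116 and 0.123 m and angle between the z axis of cover_1 and the z axis of mat, either way round below 0.08 rad and (angle between the x axis of cover_1 and the y axis of case_3, either way round below 0.15 rad or angle between the x axis of cover_1 and the y axis of case_3, either way round above 1.42 rad)) or (horizontal distance between cover_2 and case_3 below 0.007 m and height (world z) of cover_2 between 0.116 and 0.123 m and angle between the z axis of cover_2 and the z axis of mat, either way round below 0.08 rad and (angle between the x axis of cover_2 and the y axis of case_3, either way round below 0.15 rad or angle between the x axis of cover_2 and the y axis of case_3, either way round above 1.42 rad)) or (horizontal distance between cover_3 and case_3 below 0.007 m and height (world z) of cover_3 between 0.116 and 0.123 m and angle between the z axis of cover_3 and the z axis of mat, either way round below 0.08 rad and (angle between the x axis of cover_3 and the y axis of case_3, either way round below 0.15 rad or angle between the x axis of cover_3 and the y axis of case_3, either way round above 1.42 rad))) and ((horizontal distance between cover_1 and case_4 below 0.007 m and height (world z) of cover_1 between 0.116 and 0.123 m and angle between the z axis of cover_1 and the z axis of mat, either way round below 0.08 rad and (angle between the x axis of cover_1 and the y axis of case_4, either way round below 0.15 rad or angle between the x axis of cover_1 and the y axis of case_4, either way round above 1.42 rad)) or (horizontal distance between cover_2 and case_4 below 0.007 m and height (world z) of cover_2 between 0.116 and 0.123 m and angle between the z axis of cover_2 and the z axis of mat, either way round below 0.08 rad and (angle between the x axis of cover_2 and the y axis of case_4, either way round below 0.15 rad or angle between the x axis of cover_2 and the y axis of case_4, either way round above 1.42 rad)) or (horizontal distance between cover_3 and case_4 below 0.007 m and height (world z) of cover_3 between 0.116 and 0.123 m and angle between the z axis of cover_3 and the z axis of mat, either way round below 0.08 rad and (angle between the x axis of cover_3 and the y axis of case_4, either way round below 0.15 rad or angle between the x axis of cover_3 and the y axis of case_4, either way round above 1.42 rad)))); the robot touches nothing.
Of case_1, case_2, case_3, case_4 only 2 to 3 are there at a start; the rules pass over those that are not, and their reading is None.
At some moment in a run one of cover_1, cover_2, cover_3 may be knocked a few centimetres aside while the robot is not near it.
It also fails if it takes over 210 s, if anything falls off the work surface, if the arm or the gripper's body presses on something with over 40 N, if the wrist force passes 120 N, or if a joint passes its speed limit or range.

### The arm

A 6-joint arm with a two-finger parallel gripper is mounted at the origin on a cart in front of the work surface, level with it; the furniture and walls round the work are solid. World frame = base frame: x ahead of the robot, y to its left, z up, the work surface at z = 0. Lengths are in m, angles in rad, forces in N, time in s.
With the tool pointing down it reaches from about 0.325 to 0.775 m from the base axis. Payload 9.3 kg.
Tool frame: the origin (TCP) lies midway between the tips of the shut fingers; the grasp point (between the pads) lies bot.hold_point_z behind it (bot.hold_point_z is the distance from the TCP to the grasp point, in m); z points along the fingers, y is the direction in which the jaws open and shut (so a half turn about z gives the same grasp; the last joint's range is limited). The gripper opens to 85 mm and grips with 20 to 120 N. Pads are 22 mm wide; open, the fingers measure 114 mm over their backs; the gripper's body (76 mm by 85 mm) begins 54 mm behind the grasp point. The pads swing forward as they close: fully open they stand 13 mm farther back than shut.
Start: joints at [-0.153, 0.259, 0.021, 1.334, 0, 1.418], TCP at [0.55, -0, 0.231] pointing down, gripper open.
Joint ranges: [-3.04, 3.04], [-0.91, 1.82], [-1.04, 1.36], [-1.92, 1.95], [-1.52, 1.45], [-3.14, 3.14]. Speed limits (rad/s): [2.22, 2.22, 2.79, 3.14, 3.14, 3.14].

### API

Orientations are given as a unit quaternion [x, y, z, w].
In Python, from station import bot, cams gives the robot as it stands.
- The arm moves only by the tool play_rows, never from a script. Its arguments are lists of equal length, an entry for each row: "gripper": the finger opening in m, from 0 to 0.0854; "linear": the shift along the world's x, y, z in m, a list of three; "turn": the turn, a rotation vector about the world's x, y, z in degrees, a list of three. In form: {"gripper": [gripper, ...], "linear": [[tx, ty, tz], ...], "turn": [[rx, ry, rz], ...]}. A call has exactly 8 rows; each row shifts and turns the commanded pose from where the row before left it; what a row does not reach is not made up. A row lasts 1/10 s, in which the tool goes at most 50 mm and 8.59 degrees, less where a joint would pass 70% of its speed; a pose out of reach is approached as far as the arm can. A call is refused whole if a number of a shift passes 0.05 or a number of a turn 8.59, either way. A call with a gripper value outside its range is refused whole. The fingers move at their own pace and stop on an object; "force" is the grip in N (left out, the last holds). Time passes only in rows, so rows that do not move let the fingers close, or fill a call up. It gives the time, the measured TCP pose, the force and the opening at its end, in the units of the state.
- bot.observe(): the state, without advancing time (a new reading comes with each control period).
- cams.camera(name): name is "scene" or "side" or "wrist"; returns a dict with "color" (400x640x3 uint8, red, green, blue), "z_map" (400x640 float32, m along the optical axis (not along the pixel's ray), 0 where there is no reading), "K" (3x3 intrinsics, pixels), "k1" (the pictures are not rectified: a ray, as slopes to the right and down, at radius r is drawn at 1 + k1 r^2 times it, then the intrinsics apply), "R" (3x3) and "t" (3): a world point X has camera coordinates R X + t; the wrist camera has in their place "mount" (4x4, takes a point from camera to tool coordinates, whose origin is the TCP and whose axes are the flange's). Camera axes: x right, y down, z forward; pixel columns grow to the right and rows downward; lengths in m; the calibration is good to about 2 mm. A picture is of the moment at which its call begins: read the wrist's pose just before it.
- bot.finish_job(): hands the job in, once; it reports no verdict.
The state is a dict: "time": time; "joints": joint angles; "joint_velocities": joint speeds; "tau": joint torques, N m; "tool_pos": TCP position; "orientation": TCP orientation; "force": force on the tool from outside, world axes, zero at the start; "ft_torque": the same for the moment, N m; "width": finger opening in m.
Only numpy, scipy, OpenCV 4.12 (cv2) and the standard library are available. Lean on these libraries where they do the work, as an engineer would, in place of code of your own. Each camera call takes 0.05 s, during which the arm holds its last target. There are 200 camera calls.

## Working session

There is one attempt and no reset: what is moved stays moved. The work goes in short steps, Python scripts to look and compute and a tool call to move; the robot and the scene stay as the last step left them, time stands still between calls to the robot, and variables do not carry over. Pictures are saved under pics/ and viewed, about 12 in all and at most 16, crops included, and the job is handed in when it is done.

Besides the shell and the picture viewer there is one more tool, called after "Request:" by a JSON object that holds its "op" and its "data". play_rows: Moves the arm, as the interface text tells. Its arguments: {"type":"object","properties":{"gripper":{"type":"array"},"linear":{"type":"array"},"turn":{"type":"array"},"force":{"type":"number"}},"required":["gripper","linear","turn"]}

```bash
ls; mkdir -p pics
cat > h.py <<'E'
import numpy as np, cv2
from station import bot, cams
from scipy.spatial.transform import Rotation as Rn
def shot(n):
    s=bot.observe(); c=cams.camera(n)
    if 'R' not in c or c.get('R') is None:
        T=np.eye(4); T[:3,:3]=Rn.from_quat(s['orientation']).as_matrix(); T[:3,3]=s['tool_pos']
        M=T@np.array(c['mount']); c['Rc']=M[:3,:3]; c['o']=M[:3,3]
    else:
        R=np.array(c['R']); c['Rc']=R.T; c['o']=-R.T@np.array(c['t'])
    return c
def dist(c): return np.array([c['k1'],0,0,0,0],float)
def rays(c,uv):
    K=np.array(c['K']); p=(np.asarray(uv,float).reshape(-1,2)-K[[0,1],[2,2]])/K[[0,1],[0,1]]
    q=p.copy()
    for _ in range(20): q=p/(1+c['k1']*(q**2).sum(1,keepdims=True))
    return q
def plane(c,uv,z):
    q=rays(c,uv); d=np.c_[q,np.ones(len(q))]@c['Rc'].T
    return c['o']+d*((z-c['o'][2])/d[:,2])[:,None]
def cloud(c):
    h,w=c['z_map'].shape; u,v=np.meshgrid(np.arange(w),np.arange(h))
    q=rays(c,np.c_[u.ravel(),v.ravel()]); z=c['z_map'].ravel()
    return ((np.c_[q,np.ones(len(q))]*z[:,None])@c['Rc'].T+c['o']).reshape(h,w,3)
def save(c,n): cv2.imwrite('pics/'+n+'.png',c['color'][:,:,::-1])
E
python3 - <<'E'
from h import *
print(bot.observe(), bot.hold_point_z)
for n in ['scene','side','wrist']:
    c=shot(n); save(c,n+'0'); print(n,c['o'].round(3),c['Rc'].round(2).tolist(),c['k1'],np.array(c['K']).tolist())
E
```

```text
pics
{'time': 0.0, 'joints': array([-1.52618986e-01,  2.59178373e-01,  2.07485880e-02,  1.33369446e+00,
       -3.30956317e-06,  1.41818581e+00]), 'joint_velocities': array([ 0.00163769, -0.0002422 , -0.00054259,  0.00089623, -0.00021643,
       -0.00206956]), 'tau': array([-2.65873996e-04, -5.55637658e+01,  3.44536042e+01,  1.31759423e-02,
       -2.94380488e-04,  4.47349430e-05]), 'tool_pos': array([5.49714229e-01, 2.78361974e-05, 2.30668490e-01]), 'orientation': array([ 7.07109619e-01,  7.07103632e-01, -3.93994893e-04, -5.34428695e-04]), 'force': array([ 0.1199616 ,  0.03733695, -0.44880924]), 'ft_torque': array([ 0.06196225, -0.00165371,  0.01535082]), 'width': 0.08504026591860349} 0.0187
scene [-0.137 -0.588  0.87 ] [[0.61, -0.55, 0.57], [-0.8, -0.42, 0.43], [0.0, -0.72, -0.7]] -0.022953698138940645 [[501.9246604288469, 0.0, 320.30083322254615], [0.0, 501.9246604288469, 201.87039546292348], [0.0, 0.0, 1.0]]
side [ 0.471 -0.797  0.509] [[1.0, -0.05, 0.05], [-0.07, -0.54, 0.84], [-0.02, -0.84, -0.54]] -0.07190569834052725 [[370.9534743566176, 0.0, 318.9972280770155], [0.0, 370.9534743566176, 200.77747868660387], [0.0, 0.0, 1.0]]
wrist [0.55  0.074 0.374] [[1.0, 0.0, -0.0], [0.0, -0.96, -0.3], [-0.0, 0.3, -0.96]] -0.017227249097524544 [[285.93558550575847, 0.0, 321.11578256594976], [0.0, 285.93558550575847, 200.2876230500823], [0.0, 0.0, 1.0]]
```

View pics/scene0.png

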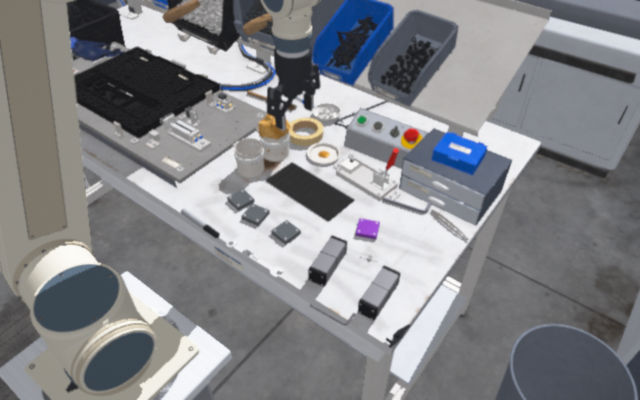

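View pics/side0.png

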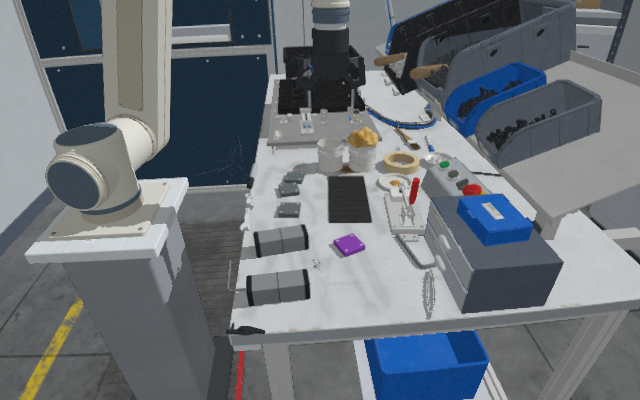

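The scene shows two grey cases at about (328,260) and (379,291), three dark covers at (241,200), (255,214) and (286,231), the mat at (310,190) and a purple decoy at (368,228). The side view agrees: cases (281,240) and (278,287), mat (350,198).

```bash
cat >> h.py <<'E'
def seg(c,mask,z,poly,amin=60):
    """blobs of mask inside image box; rectangle of their outline cast to plane z"""
    m=np.zeros(mask.shape,np.uint8); u0,v0,u1,v1=poly; m[v0:v1,u0:u1]=mask[v0:v1,u0:u1]
    out=[]
    for k in cv2.findContours(m,cv2.RETR_EXTERNAL,cv2.CHAIN_APPROX_NONE)[0]:
        if cv2.contourArea(k)<amin: continue
        p=plane(c,k.reshape(-1,2),z)[:,:2]
        r=cv2.minAreaRect((p*1000).astype(np.float32)); out.append((k.reshape(-1,2).mean(0).round(),np.array(r[0]).round(1),np.array(r[1]).round(1),round(r[2],1)))
    return out
E
python3 - <<'E'
from h import *
for n,box in [('scene',(220,160,420,330)),('side',(230,150,440,310))]:
    c=shot(n); P=cloud(c); z=P[...,2]; ok=c['z_map']>0
    print(n,'bench z',np.median(z[ok&(abs(z)<.02)]))
    g=c['color'].max(2)
    print('mat',seg(c,((g<50)&ok).astype(np.uint8),.004,box,300))
    print('cover',seg(c,(ok&(z>.0085)&(z<.016)).astype(np.uint8),.012,box))
    print('case',seg(c,(ok&(z>.034)&(z<.046)).astype(np.uint8),.04,box,200))
c=shot('wrist'); save(c,'w0')
E
```

```text
scene bench z -0.0006111258975408651
mat []
cover [(array([286., 231.]), array([441.6, -51.6]), array([53.6, 52. ]), 82.8), (array([367., 227.]), array([ 565.4, -195.9]), array([54. , 49.6]), 24.2), (array([255., 213.]), array([439.8,  43.9]), array([53.8, 51. ]), 9.3), (array([241., 198.]), array([456.5, 108.3]), array([52.7, 51.1]), 78.2), (array([366., 183.]), array([709.7, -97.6]), array([149.3,  82.1]), 84.5)]
case [(array([379., 288.]), array([ 419.1, -318.9]), array([114.1,  41.1]), 4.4), (array([328., 255.]), array([ 423.6, -186.3]), array([112.9,  41. ]), 9.6)]
side bench z 0.00012312784221735207
mat [(array([349., 202.]), array([594.4,  -5.3]), array([209.5,  94.8]), 85.3)]
cover [(array([279., 298.]), array([ 426.4, -338.1]), array([110.3,   8.8]), 5.2), (array([283., 249.]), array([ 432.4, -203.8]), array([111.8,  11. ]), 10.1), (array([348., 243.]), array([ 568.8, -196.9]), array([51., 53.]), 22.4), (array([290., 208.]), array([446.9, -52.3]), array([51.7, 50.6]), 84.2), (array([289., 188.]), array([446. ,  41.7]), array([49.6, 56.5]), 7.9), (array([294., 176.]), array([461.5, 108.1]), array([51.5, 53.2]), 83.8), (array([433., 157.]), array([877.6, 184.9]), array([96. , 43.9]), 70.3)]
case [(array([277., 281.]), array([ 425.4, -321. ]), array([110.9,  46.7]), 4.9), (array([280., 234.]), array([ 429. , -188.6]), array([110.9,  48.6]), 9.1)]
```

View pics/wrist0.png

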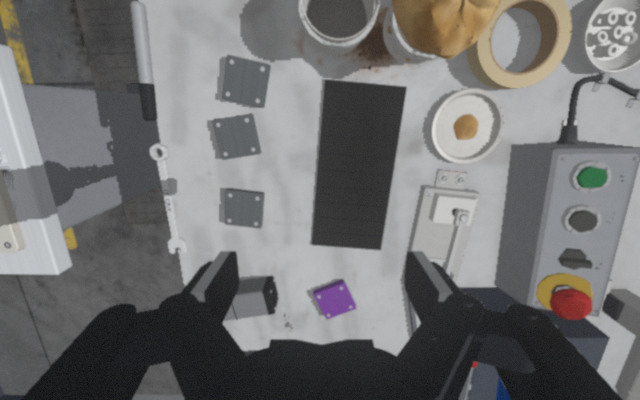

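Request:
{"op": "play_rows", "data": {"gripper": [0.085,0.085,0.085,0.085,0.085,0.085,0.085,0.085], "linear": [[-0.02,-0.03,0],[-0.02,-0.03,0],[-0.02,-0.03,0],[-0.02,-0.03,0],[-0.02,-0.03,0],[-0.02,-0.03,0],[0,0,0],[0,0,0]], "turn": [[0,0,-8],[0,0,-8],[0,0,-8],[0,0,-8],[0,0,-8],[0,0,-8],[0,0,-8],[0,0,-8]]}}

```text
time: 1.1
tool_pos: [0.4293, -0.181, 0.2314]
orientation: [0.975, 0.221, 0.0, 0.0]
force: [-1.1, 0.2, -0.2]
width: 0.085
```

Request:
{"op": "play_rows", "data": {"gripper": [0.085,0.085,0.085,0.085,0.085,0.085,0.085,0.085], "linear": [[0,0,0],[0,0,0],[0,0,0],[0,0,0],[0,0,0],[0,0,0],[0,0,0],[0,0,0]], "turn": [[0,0,-8],[0,0,-8],[0,0,0],[0,0,0],[0,0,0],[0,0,0],[0,0,0],[0,0,0]]}}

```text
time: 1.9
tool_pos: [0.43, -0.18, 0.2313]
orientation: [0.996, 0.087, -0.0, -0.0]
force: [-0.9, -0.1, -0.3]
width: 0.0853
```

Run:
```python
from h import *
print([a for a in dir(bot) if a[0]!='_'])
s=bot.observe(); print(s['tool_pos'].round(4),Rn.from_quat(s['orientation']).as_matrix().round(3).tolist(),s['joints'].round(2),s['force'].round(2),s['ft_torque'].round(3))
c=shot('wrist'); save(c,'w1'); P=cloud(c); z=P[...,2]; ok=c['z_map']>0
B=(0,0,640,400)
print('cover',*seg(c,(ok&(z>.0085)&(z<.016)).astype(np.uint8),.012,B,300),sep='\n')
print('case',*seg(c,(ok&(z>.037)&(z<.043)).astype(np.uint8),.04,B,300),sep='\n')
print('dark',*seg(c,(ok&(z<.02)&(c['color'].max(2)<55)).astype(np.uint8),.004,B,800),sep='\n')
```

```text
['PlanningError', 'finish_job', 'hold_point_z', 'observe']
[ 0.43   -0.18    0.2313] [[0.985, 0.174, -0.0], [0.174, -0.985, 0.0], [-0.0, -0.0, -1.0]] [-0.58  0.12 -0.16  1.29 -0.    2.39] [-0.93 -0.08 -0.25] [ 0.024 -0.019  0.038]
cover
(array([ 86., 196.]), array([343.9, 128.7]), array([132.3,  16.6]), 84.9)
(array([221., 143.]), array([445.1, -51.2]), array([51.1, 50.5]), 82.9)
(array([145., 131.]), array([443.4,  43.5]), array([49.8, 53. ]), 9.6)
(array([ 93., 109.]), array([459.5, 107.1]), array([52.6, 51.7]), 77.7)
(array([354.,  58.]), array([ 569.2, -195.3]), array([49.9, 49.2]), 24.2)
case
(array([430., 199.]), array([ 424. , -317.7]), array([110.8,  41.6]), 4.2)
(array([324., 178.]), array([ 427.5, -185.6]), array([109.4,  40.1]), 9.8)
dark
(array([623., 181.]), array([ 493.5, -589.3]), array([127.8,  31.8]), 0.0)
(array([211.,  31.]), array([562.6,  -4.6]), array([ 71.9, 228.8]), 9.5)
```

View pics/w1.png

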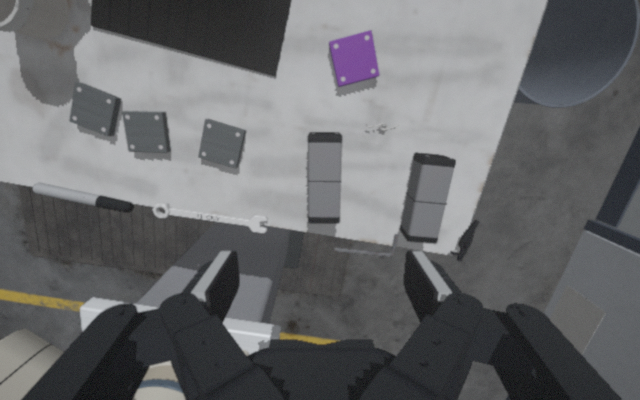

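Wrist view: case A centre at (324,178), case B at (430,199), covers at (95,109), (146,131), (222,143). Grasp A at its middle and weigh it by the wrist moment.

Request:
{"op": "play_rows", "data": {"gripper": [0.085,0.085,0.085,0.085,0.085,0.085,0.085,0.085], "linear": [[-0.0025,-0.006,-0.04],[0,0,-0.04],[0,0,-0.04],[0,0,-0.04],[0,0,-0.03],[0,0,-0.02],[0,0,-0.018],[0,0,0]], "turn": [[0,0,0],[0,0,0],[0,0,0],[0,0,0],[0,0,0],[0,0,0],[0,0,0],[0,0,0]]}}

```text
time: 2.75
tool_pos: [0.4264, -0.1853, 0.0015]
orientation: [0.996, 0.087, -0.001, -0.001]
force: [0.4, -0.0, 0.5]
width: 0.0849
```

Request:
{"op": "play_rows", "data": {"gripper": [0.02,0.02,0.02,0.02,0.02,0.02,0.02,0.02], "linear": [[0,0,0],[0,0,0],[0,0,0],[0,0,0],[0,0,0],[0,0,0],[0,0,0],[0,0,0]], "turn": [[0,0,0],[0,0,0],[0,0,0],[0,0,0],[0,0,0],[0,0,0],[0,0,0],[0,0,0]], "force": 20}}

```text
time: 3.55
tool_pos: [0.428, -0.1861, 0.0043]
orientation: [0.996, 0.087, 0.001, 0.0]
force: [-0.3, 1.9, 6.5]
width: 0.0395
```

Run:
```python
from h import *
s=bot.observe(); print(s['tool_pos'].round(4),s['width'],s['force'].round(2),s['ft_torque'].round(3))
```

```text
[ 0.428  -0.1861  0.0043] 0.03951071776971747 [-0.27  1.88  6.53] [ 0.334  0.14  -0.088]
```

Request:
{"op": "play_rows", "data": {"gripper": [0.02,0.02,0.02,0.02,0.02,0.02,0.02,0.02], "linear": [[0,0,0.01],[0,0,0.01],[0,0,0.01],[0,0,0.01],[0,0,0.01],[0,0,0],[0,0,0],[0,0,0]], "turn": [[0,0,0],[0,0,0],[0,0,0],[0,0,0],[0,0,0],[0,0,0],[0,0,0],[0,0,0]]}}

```text
time: 4.35
tool_pos: [0.4272, -0.1859, 0.0529]
orientation: [0.996, 0.087, -0.0, -0.0]
force: [0.1, 0.7, -3.7]
width: 0.0398
```

Run:
```python
from h import *
s=bot.observe(); print(s['tool_pos'].round(4),s['width'],s['force'].round(2),s['ft_torque'].round(3))
c=shot('side'); save(c,'s1'); P=cloud(c)
cv2.imwrite('pics/s1c.png',cv2.resize(c['color'][150:310,220:400,::-1],None,fx=4,fy=4)[:600])
```

```text
[ 0.4272 -0.1859  0.0529] 0.03975735685851888 [ 0.09  0.75 -3.66] [ 0.061 -0.122 -0.033]
```

View pics/s1c.png

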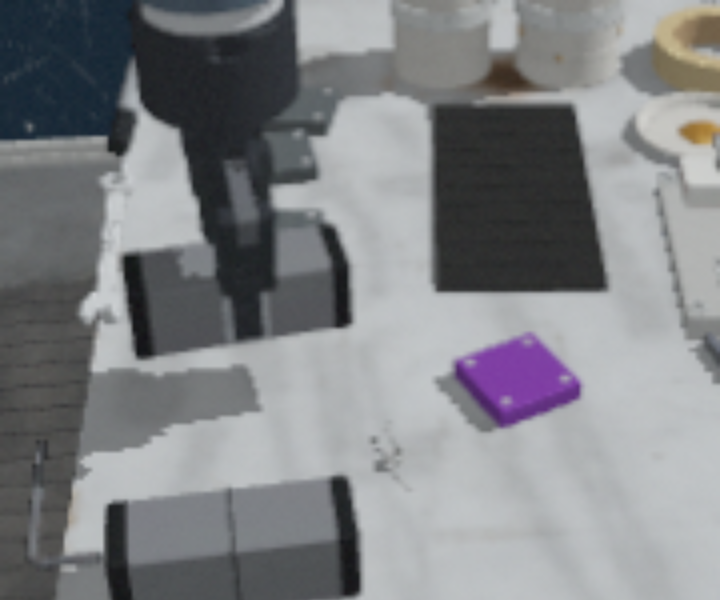

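Request:
{"op": "play_rows", "data": {"gripper": [0.02,0.02,0.02,0.02,0.02,0.02,0.02,0.02], "linear": [[0,0,-0.01],[0,0,-0.01],[0,0,0],[0,0,0],[0,0,0],[0,0,0],[0,0,0],[0,0,0]], "turn": [[0,0,0],[0,0,0],[0,0,0],[0,0,0],[0,0,0],[0,0,0],[0,0,0],[0,0,0]], "force": 6}}

```text
time: 5.2
tool_pos: [0.4276, -0.1861, 0.0335]
orientation: [0.996, 0.087, 0.0, 0.0]
force: [-0.2, 0.4, -3.4]
width: 0.04
```

Run:
```python
from h import *
s=bot.observe(); print(s['tool_pos'].round(4),s['width'],s['force'].round(2),s['ft_torque'].round(3))
c=shot('side'); P=cloud(c).reshape(-1,3); ok=(c['z_map']>0).ravel()
a=np.deg2rad(9.8); d=(P[:,:2]-[.4275,-.186])@np.array([[np.cos(a),-np.sin(a)],[np.sin(a),np.cos(a)]])
m=ok&(abs(d[:,0])<.06)&(abs(d[:,1])<.03)&(P[:,2]>.01)
for lo in np.arange(-.06,.06,.015):
    k=m&(d[:,0]>lo)&(d[:,0]<lo+.015)
    if k.sum()>5: print(round(lo,3),k.sum(),P[k,2].min().round(3),P[k,2].max().round(3))
```

```text
[ 0.4276 -0.1861  0.0335] 0.04003321434587296 [-0.24  0.39 -3.45] [ 0.046 -0.122 -0.03 ]
-0.06 1167 0.031 0.474
-0.045 1318 0.03 0.474
-0.03 994 0.03 0.38
-0.015 326 0.03 0.358
0.0 111 0.033 0.472
0.015 547 0.03 0.47
0.03 1219 0.03 0.469
0.045 926 0.031 0.468
```

Moment change about y of −0.10 N·m at 3.7 N puts the mass 28 mm toward the near (−x) end. I'll regrip tilted, toward the light end, which doubles as a check (expect about −0.18).

Request:
{"op": "play_rows", "data": {"gripper": [0.02,0.02,0.02,0.02,0.02,0.02,0.065,0.075], "linear": [[0,0,-0.01],[0,0,-0.01],[0,0,-0.005],[0,0,-0.003],[0,0,0],[0,0,0],[0,0,0],[0,0,0]], "turn": [[0,0,0],[0,0,0],[0,0,0],[0,0,0],[0,0,0],[0,0,0],[0,0,0],[0,0,0]], "force": 20}}

```text
time: 6.05
tool_pos: [0.4278, -0.1863, 0.0057]
orientation: [0.996, 0.087, 0.0, 0.0]
force: [0.5, 0.9, 0.0]
width: 0.0674
```

Request:
{"op": "play_rows", "data": {"gripper": [0.08,0.08,0.08,0.08,0.08,0.08,0.08,0.08], "linear": [[0,0,0],[0,0,0],[0,0,0],[0,0,0.02],[0,0,0.02],[0.008,0.0014,0.01],[0,0,0],[0,0,0]], "turn": [[0,0,0],[0,0,0],[0,0,0],[0,0,0],[-1.36,7.88,0],[-1.36,7.88,0],[-1.36,7.88,0],[0,0,0]]}}

```text
time: 6.85
tool_pos: [0.4372, -0.1842, 0.053]
orientation: [0.974, 0.086, -0.21, 0.017]
force: [0.4, -0.7, -0.4]
width: 0.0798
```

Run:
```python
from h import *
s=bot.observe(); print(s['tool_pos'].round(4),Rn.from_quat(s['orientation']).as_matrix().round(3).tolist(),s['joints'].round(2),s['width'],s['force'].round(2),s['ft_torque'].round(3))
c=shot('wrist'); P=cloud(c); z=P[...,2]; ok=c['z_map']>0
print(*seg(c,(ok&(z>.037)&(z<.043)).astype(np.uint8),.04,(0,0,640,400),300),sep='\n')
```

```text
[ 0.4372 -0.1842  0.053 ] [[0.897, 0.175, -0.406], [0.161, -0.984, -0.069], [-0.412, -0.003, -0.911]] [-0.43  0.5  -0.17  1.26 -0.23  2.58] 0.07978072033509644 [ 0.37 -0.71 -0.35] [ 0.078 -0.392  0.004]
(array([524., 252.]), array([ 428.7, -317.2]), array([106.6,  44.5]), 5.1)
(array([322., 227.]), array([ 428.9, -187.4]), array([113. ,  40.1]), 9.7)
```

Request:
{"op": "play_rows", "data": {"gripper": [0.08,0.08,0.08,0.08,0.02,0.02,0.02,0.02], "linear": [[0,-0.001,-0.02],[0,0,-0.018],[0,0,-0.01],[0,0,0],[0,0,0],[0,0,0],[0,0,0],[0,0,0]], "turn": [[0,0,0],[0,0,0],[0,0,0],[0,0,0],[0,0,0],[0,0,0],[0,0,0],[0,0,0]], "force": 80}}

```text
time: 7.7
tool_pos: [0.436, -0.1858, 0.0084]
orientation: [0.975, 0.085, -0.206, 0.018]
force: [0.8, 0.7, 6.9]
width: 0.0391
```

Request:
{"op": "play_rows", "data": {"gripper": [0.02,0.02,0.02,0.02,0.02,0.02,0.02,0.02], "linear": [[0,0,0],[0,0,0],[0,0,0.02],[0,0,0.02],[0,0,0.02],[0,0,0.02],[0,0,0],[0,0,0]], "turn": [[0,0,0],[0,0,0],[0,0,0],[0,0,0],[0,0,0],[0,0,0],[0,0,0],[0,0,0]]}}

```text
time: 8.5
tool_pos: [0.4357, -0.1856, 0.0869]
orientation: [0.975, 0.085, -0.207, 0.017]
force: [0.2, -0.4, -3.0]
width: 0.0393
```

Run:
```python
from h import *
s=bot.observe(); print(s['tool_pos'].round(4),s['joints'].round(2),s['width'],s['force'].round(2),s['ft_torque'].round(3))
c=shot('side')
print(seg(c,((c['color'].max(2)<50)&(c['z_map']>0)).astype(np.uint8),.004,(300,150,440,240),300))
c=shot('wrist');
```

```text
[ 0.4357 -0.1856  0.0869] [-0.44  0.46 -0.13  1.32 -0.23  2.57] 0.03925471187517104 [ 0.2  -0.4  -3.01] [ 0.156 -0.796 -0.002]
[(array([347., 200.]), array([594.3,  -6.6]), array([212.5,  94.9]), 85.2), (array([308., 179.]), array([509.2,  96.1]), array([377.3,  96. ]), 83.6)]
```

Signs agree (tool's own weight on tilting gave the same sign), so the near end is heavy. Lift, pitch 90° about the jaw axis, square the heading.

Request:
{"op": "play_rows", "data": {"gripper": [0.02,0.02,0.02,0.02,0.02,0.02,0.02,0.02], "linear": [[0.01,0.01,0.03],[0.01,0.015,0.03],[0.01,0.02,0.03],[0.01,0.02,0.02],[0.01,0.02,0],[0.01,0.02,0],[0.01,0.02,0],[0.01,0.02,0]], "turn": [[0,0,0],[0,0,0],[1.05,-5.9,0],[1.05,-5.9,0],[1.05,-5.9,0],[1.05,-5.9,0],[1.05,-5.9,0],[1.05,-5.9,0]]}}

```text
time: 9.4
tool_pos: [0.5153, -0.0397, 0.1964]
orientation: [0.991, 0.087, 0.105, -0.011]
force: [0.8, 0.5, -4.1]
width: 0.0394
```

Request:
{"op": "play_rows", "data": {"gripper": [0.02,0.02,0.02,0.02,0.02,0.02,0.02,0.02], "linear": [[0.01,0.01,0],[0.01,0.01,0],[0.01,0.01,0],[0.01,0.01,0],[0.01,0.01,0],[0.01,0.01,0],[0.01,0.01,0],[0,0,0]], "turn": [[1.05,-5.9,0],[1.05,-5.9,0],[1.05,-5.9,0],[1.05,-5.9,0],[1.05,-5.9,0],[1.05,-5.9,0],[1.05,-5.9,0],[1.05,-5.9,0]]}}

```text
time: 10.2
tool_pos: [0.5848, 0.0304, 0.1963]
orientation: [0.864, 0.076, 0.496, -0.045]
force: [1.3, -0.6, -4.3]
width: 0.0389
```

Request:
{"op": "play_rows", "data": {"gripper": [0.02,0.02,0.02,0.02,0.02,0.02,0.02,0.02], "linear": [[0,0,0],[0,0,0],[0,0,0],[0,0,0],[0,0,0],[0,0,0],[0,0,0],[0,0,0]], "turn": [[1.05,-5.9,0],[0,0,-5],[0,0,-5],[0,0,0],[0,0,0],[0,0,0],[0,0,0],[0,0,0]]}}

```text
time: 11.0
tool_pos: [0.5975, 0.0273, 0.2096]
orientation: [0.846, 0.001, 0.533, -0.003]
force: [-0.3, 0.4, -3.9]
width: 0.0392
```

Run:
```python
from h import *
s=bot.observe(); print(s['tool_pos'].round(4),Rn.from_quat(s['orientation']).as_matrix().round(3).tolist(),s['joints'].round(2),s['width'],s['force'].round(2),s['ft_torque'].round(3))
c=shot('side'); cv2.imwrite('pics/s2.png',cv2.resize(c['color'][60:280,200:480,::-1],None,fx=2.5,fy=2.5))
```

```text
[0.5975 0.0273 0.2096] [[0.431, 0.006, 0.902], [-0.001, -1.0, 0.007], [0.902, -0.004, -0.431]] [-0.18  0.01 -1.04 -0.6   0.17  3.07] 0.03923757460708534 [-0.28  0.41 -3.94] [0.013 1.462 0.01 ]
```

View pics/s2.png

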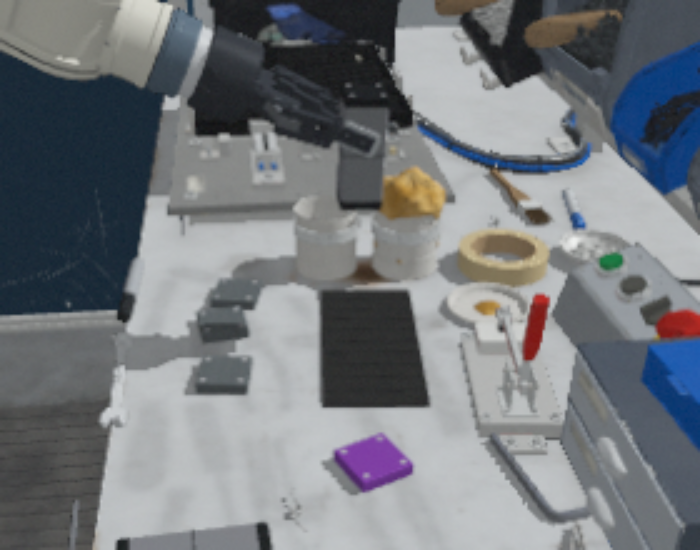

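The view shows the case held almost upright over the mat's left. The elbow joint is at its limit, so go farther out, then correct the tilt.

Request:
{"op": "play_rows", "data": {"gripper": [0.02,0.02,0.02,0.02,0.02,0.02,0.02,0.02], "linear": [[0.008,0.007,0],[0.008,0.007,0],[0.008,0.007,0],[0,0,-0.02],[0,0,-0.02],[0,0,-0.02],[0,0,0],[0,0,0]], "turn": [[0,0,0],[0,0,0],[0,0,0],[0,0,0],[0,0,0],[0,0,0],[0,0,0],[0,0,0]]}}

```text
time: 11.85
tool_pos: [0.6343, 0.051, 0.1591]
orientation: [0.85, 0.002, 0.527, -0.003]
force: [-0.6, -0.1, -3.3]
width: 0.0389
```

```bash
cat >> h.py <<'E'
def st():
    s=bot.observe(); M=Rn.from_quat(s['orientation']).as_matrix()
    print('t',round(s['time'],2),'p',s['tool_pos'].round(4),'zax',M[:,2].round(3),'yax',M[:,1].round(3),'j',s['joints'].round(2),'w',round(s['width'],4),'F',s['force'].round(2),'M',s['ft_torque'].round(3))
    return s,M
E
python3 - <<'E'
from h import *
st()
E
```

```text
t 11.85 p [0.6343 0.051  0.1591] zax [ 0.896  0.007 -0.444] yax [ 0.006 -1.    -0.003] j [-0.09  0.19 -1.04 -0.77  0.09  3.1 ] w 0.0389 F [-0.61 -0.08 -3.31] M [-1.000e-03  1.454e+00  6.000e-03]
```

Reach is short at 24° tilt; I'll lay the case back and regrip at 45°.

Request:
{"op": "play_rows", "data": {"gripper": [0.02,0.02,0.02,0.02,0.02,0.02,0.02,0.02], "linear": [[-0.01,-0.02,0],[-0.02,-0.02,0],[-0.02,-0.02,0],[-0.02,-0.02,0],[-0.02,-0.02,0],[-0.02,-0.02,0],[-0.02,-0.02,0],[-0.02,-0.02,0]], "turn": [[0,8,0],[0,8,0],[0,8,0],[0,8,0],[0,8,0],[0,8,0],[0,8,0],[0,8,0]]}}

```text
time: 12.65
tool_pos: [0.5108, -0.0872, 0.1572]
orientation: [0.997, 0.002, 0.084, 0.0]
force: [0.6, 1.3, -5.2]
width: 0.0389
```

Request:
{"op": "play_rows", "data": {"gripper": [0.02,0.02,0.02,0.02,0.02,0.02,0.02,0.02], "linear": [[-0.02,-0.02,0],[-0.01,-0.02,0],[-0.01,-0.02,-0.02],[0,-0.017,-0.02],[0,0,-0.02],[0,0,-0.02],[0,0,0],[0,0,0]], "turn": [[0,8,0],[0,8,0],[0,8,0],[0,0,0],[0,0,0],[0,0,0],[0,0,0],[0,0,0]]}}

```text
time: 13.45
tool_pos: [0.4718, -0.1635, 0.0754]
orientation: [0.992, 0.002, -0.124, -0.0]
force: [0.6, 0.3, -3.6]
width: 0.0392
```

Run:
```python
from h import *
st()
```

```text
t 13.45 p [ 0.4718 -0.1635  0.0754] zax [-0.247  0.    -0.969] yax [ 0.003 -1.    -0.001] j [-0.44  0.42 -0.18  1.2  -0.1   2.71] w 0.0392 F [ 0.55  0.27 -3.61] M [ 0.025 -0.565 -0.067]
```

Request:
{"op": "play_rows", "data": {"gripper": [0.02,0.02,0.02,0.02,0.02,0.02,0.02,0.02], "linear": [[0,0,0],[0,0,0],[0,0,-0.02],[0,0,-0.02],[0,0,-0.015],[0,0,-0.006],[0,0,-0.004],[0,0,0]], "turn": [[0,5,0],[0,5,0],[0,0,0],[0,0,0],[0,0,0],[0,0,0],[0,0,0],[0,0,0]]}}

```text
time: 14.25
tool_pos: [0.4718, -0.1636, 0.01]
orientation: [0.978, 0.001, -0.21, -0.001]
force: [0.6, 0.5, -3.4]
width: 0.0387
```

Run:
```python
from h import *
st()
```

```text
t 14.25 p [ 0.4718 -0.1636  0.01  ] zax [-0.412  0.001 -0.911] yax [ 0.003 -1.    -0.002] j [-0.41  0.6  -0.12  1.25 -0.16  2.77] w 0.0387 F [ 0.58  0.46 -3.4 ] M [ 0.054 -0.758  0.04 ]
```

Request:
{"op": "play_rows", "data": {"gripper": [0.02,0.08,0.08,0.08,0.08,0.08,0.08,0.08], "linear": [[0,0,-0.002],[0,0,0],[0,0,0],[0,0,0],[0,0,0.02],[0,0,0.02],[0,0,0.01],[-0.007,0,0]], "turn": [[0,0,0],[0,0,0],[0,0,0],[0,0,0],[0,0,0],[0,7,0],[0,7,0],[0,7,0]], "force": 80}}

```text
time: 15.05
tool_pos: [0.4657, -0.1639, 0.0594]
orientation: [0.923, 0.001, -0.386, -0.0]
force: [-0.4, -0.3, -0.4]
width: 0.0799
```

Request:
{"op": "play_rows", "data": {"gripper": [0.08,0.08,0.08,0.08,0.08,0.08,0.08,0.08], "linear": [[0,0,0],[0,0,0],[0,0,0],[0,0,0],[0,0,0],[0,0,0],[0,0,0],[0,0,0]], "turn": [[0,0,0],[0,0,0],[0,0,0],[0,0,0],[0,0,0],[0,0,0],[0,0,0],[0,0,0]]}}

```text
time: 15.85
tool_pos: [0.4643, -0.1634, 0.0574]
orientation: [0.923, 0.001, -0.386, -0.001]
force: [-0.5, -0.3, -0.4]
width: 0.08
```

Run:
```python
from h import *
st()
for n,b in [('wrist',(0,0,640,400)),('side',(230,150,440,310))]:
    c=shot(n); P=cloud(c); z=P[...,2]; ok=c['z_map']>0
    print(*seg(c,(ok&(z>.037)&(z<.043)).astype(np.uint8),.04,b,300),sep='\n')
```

```text
t 15.85 p [ 0.4643 -0.1634  0.0574] zax [-0.712  0.001 -0.703] yax [ 0.001 -1.    -0.003] j [-0.36  0.79  0.18  1.73 -0.25  2.88] w 0.08 F [-0.55 -0.32 -0.45] M [ 0.047 -0.582  0.04 ]
(array([552., 236.]), array([ 427.4, -316.3]), array([117.1,  45.9]), 4.8)
(array([322., 205.]), array([ 465.7, -165.3]), array([115. ,  40.5]), 0.8)
(array([277., 280.]), array([ 425.1, -320. ]), array([110.6,  44.7]), 4.9)
(array([296., 228.]), array([ 463.8, -167.7]), array([ 44.1, 107.6]), 89.6)
```

Request:
{"op": "play_rows", "data": {"gripper": [0.08,0.08,0.08,0.08,0.02,0.02,0.02,0.02], "linear": [[0,-0.0015,-0.02],[0,0,-0.019],[0,0,-0.01],[0,0,0],[0,0,0],[0,0,0],[0,0,0],[0,0,0]], "turn": [[0,0,0],[0,0,0],[0,0,0],[0,0,0],[0,0,0],[0,0,0],[0,0,0],[0,0,0]], "force": 80}}

```text
time: 16.75
tool_pos: [0.4647, -0.1649, 0.0092]
orientation: [0.923, 0.001, -0.385, -0.001]
force: [1.6, 1.3, 5.3]
width: 0.039
```

Request:
{"op": "play_rows", "data": {"gripper": [0.02,0.02,0.02,0.02,0.02,0.02,0.02,0.02], "linear": [[0,0,0],[0,0,0],[0,0,0],[0,0,0],[0,0,0],[0,0,0],[0,0,0],[0,0,0]], "turn": [[0,0,0],[0,0,0],[0,0,0],[0,0,0],[0,0,0],[0,0,0],[0,0,0],[0,0,0]]}}

```text
time: 17.55
tool_pos: [0.4647, -0.1649, 0.0092]
orientation: [0.923, 0.001, -0.385, -0.001]
force: [2.7, 1.2, 6.5]
width: 0.0394
```

Run:
```python
from h import *
st()
```

```text
t 17.55 p [ 0.4647 -0.1649  0.0092] zax [-0.711  0.001 -0.703] yax [ 0.002 -1.    -0.003] j [-0.36  0.83  0.15  1.64 -0.25  2.88] w 0.0394 F [2.7  1.23 6.5 ] M [ 0.271 -0.205 -0.141]
```

Request:
{"op": "play_rows", "data": {"gripper": [0.02,0.02,0.02,0.02,0.02,0.02,0.02,0.02], "linear": [[0,0,0.03],[0,0.01,0.03],[0,0.01,0.03],[0,0.01,0.03],[0,0.01,0.03],[0.01,0.01,0],[0.01,0.01,0],[0.01,0.01,0]], "turn": [[0,0,0],[0,0,0],[0,-5,0],[0,-5,0],[0,-5,0],[0,-5,0],[0,-5,0],[0,-5,0]]}}

```text
time: 18.35
tool_pos: [0.4948, -0.0946, 0.1588]
orientation: [0.991, 0.001, -0.131, -0.001]
force: [-0.3, 0.3, -4.3]
width: 0.0392
```

Request:
{"op": "play_rows", "data": {"gripper": [0.02,0.02,0.02,0.02,0.02,0.02,0.02,0.02], "linear": [[0.015,0.015,0],[0.015,0.015,0],[0.015,0.015,0],[0.015,0.015,0],[0.015,0.02,0],[0.015,0.02,0],[0.014,0.02,0],[0.014,0.024,0]], "turn": [[0,-5,0],[0,-5,0],[0,-5,0],[0,-5,0],[0,-5,0],[0,-5,0],[0,-5,0],[0,-5,0]]}}

```text
time: 19.15
tool_pos: [0.6121, 0.0496, 0.1583]
orientation: [0.977, 0.001, 0.215, -0.0]
force: [1.3, -0.4, -4.0]
width: 0.0389
```

Request:
{"op": "play_rows", "data": {"gripper": [0.02,0.02,0.02,0.02,0.02,0.02,0.02,0.02], "linear": [[0,0,0],[0,0,0],[0,0,0],[0,0,0],[0,0,0],[0,0,0],[0,0,0],[0,0,0]], "turn": [[0,-5,0],[0,-5,0],[0,-5,0],[0,-5,0],[0,0,0],[0,0,0],[0,0,0],[0,0,0]]}}

```text
time: 19.95
tool_pos: [0.6134, 0.0489, 0.159]
orientation: [0.925, 0.002, 0.38, 0.0]
force: [0.5, -0.3, -3.6]
width: 0.0392
```

Run:
```python
from h import *
st()
```

```text
t 19.95 p [0.6134 0.0489 0.159 ] zax [ 0.702  0.001 -0.712] yax [ 0.003 -1.     0.002] j [-0.09  0.06 -0.76 -0.02  0.06  3.08] w 0.0392 F [ 0.52 -0.35 -3.64] M [0.039 1.141 0.02 ]
```

Request:
{"op": "play_rows", "data": {"gripper": [0.02,0.02,0.02,0.02,0.02,0.02,0.02,0.02], "linear": [[0,0,-0.025],[0,0,-0.025],[0,0,-0.02],[0,0,-0.015],[0,0,-0.009],[0,0,0],[0,0,0],[0,0,0]], "turn": [[0,0,0],[0,0,0],[0,0,0],[0,0,0],[0,0,0],[0,0,0],[0,0,0],[0,0,0]]}}

```text
time: 20.75
tool_pos: [0.6131, 0.049, 0.0652]
orientation: [0.925, 0.002, 0.38, 0.0]
force: [0.7, 0.2, -3.2]
width: 0.0392
```

Run:
```python
from h import *
st()
c=shot('scene'); cv2.imwrite('pics/sc2.png',cv2.resize(c['color'][100:270,200:420,::-1],None,fx=3.4,fy=3.4))
c=shot('side'); P=cloud(c); m=(P[...,0]>.56)&(P[...,0]<.64)&(P[...,1]>.02)&(P[...,1]<.035)&(P[...,2]>.008)
q=P[m]; print(len(q),q[:,2].min(),q[:,2].max())
for lo in np.arange(.01,.12,.02):
    k=q[(q[:,2]>lo)&(q[:,2]<lo+.02)]
    if len(k)>3: print(round(lo,3),len(k),np.percentile(k[:,0],[2,98]).round(4),np.median(k[:,1]).round(4))
```

```text
t 20.75 p [0.6131 0.049  0.0652] zax [ 0.703  0.001 -0.711] yax [ 0.003 -1.     0.002] j [-0.09  0.23 -0.91 -0.35  0.06  3.08] w 0.0392 F [ 0.74  0.22 -3.16] M [-0.023  1.121 -0.024]
574 0.008453387998125561 0.14682300239675083
0.01 106 [0.5817 0.6211] 0.0297
0.03 104 [0.5816 0.6204] 0.0295
0.05 90 [0.5817 0.6201] 0.0289
0.07 58 [0.5825 0.6218] 0.0269
0.09 92 [0.5875 0.6208] 0.0292
0.11 95 [0.5648 0.62  ] 0.0292
```

View pics/sc2.png

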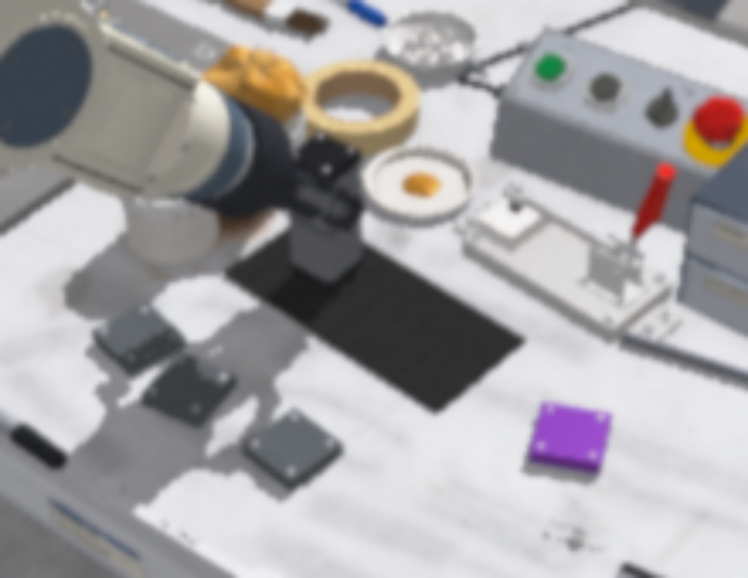

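The case is upright above the mat's far half (at (325,250) in the crop). Lower to contact.

Request:
{"op": "play_rows", "data": {"gripper": [0.02,0.02,0.02,0.02,0.02,0.02,0.02,0.02], "linear": [[0,0,-0.002],[0,0,-0.001],[0,0,-0.001],[0,0,0],[0,0,0],[0,0,0],[0,0,0],[0,0,0]], "turn": [[0,0,0],[0,0,0],[0,0,0],[0,0,0],[0,0,0],[0,0,0],[0,0,0],[0,0,0]]}}

```text
time: 21.65
tool_pos: [0.6129, 0.0491, 0.0613]
orientation: [0.925, 0.002, 0.381, 0.0]
force: [-4.0, 0.5, 5.9]
width: 0.0393
```

Request:
{"op": "play_rows", "data": {"gripper": [0.02,0.02,0.02,0.02,0.02,0.02,0.02,0.02], "linear": [[0,0,-0.001],[0,0,0],[0,0,0],[0,0,0],[0,0,0],[0,0,0],[0,0,0],[0,0,0]], "turn": [[0,0,0],[0,0,0],[0,0,0],[0,0,0],[0,0,0],[0,0,0],[0,0,0],[0,0,0]]}}

```text
time: 22.45
tool_pos: [0.6134, 0.0491, 0.0613]
orientation: [0.924, 0.002, 0.382, 0.0]
force: [-7.7, 1.2, 12.0]
width: 0.0393
```

Request:
{"op": "play_rows", "data": {"gripper": [0.042,0.046,0.05,0.056,0.062,0.066,0.066,0.066], "linear": [[0,0,0],[0,0,0],[0,0,0],[0,0,0],[0,0,0],[0,0,0],[0,0,0],[0,0,0]], "turn": [[0,0,0],[0,0,0],[0,0,0],[0,0,0],[0,0,0],[0,0,0],[0,0,0],[0,0,0]]}}

```text
time: 23.25
tool_pos: [0.6123, 0.0491, 0.0592]
orientation: [0.925, 0.002, 0.38, 0.0]
force: [0.7, 0.4, -0.9]
width: 0.066
```

Request:
{"op": "play_rows", "data": {"gripper": [0.066,0.066,0.066,0.066,0.066,0.066,0.066,0.066], "linear": [[-0.007,0,0.007],[-0.007,0,0.007],[-0.01,0,0.01],[-0.014,0,0.014],[-0.014,0,0.014],[-0.014,0,0.014],[-0.014,0,0.02],[0,0,0.02]], "turn": [[0,0,0],[0,0,0],[0,0,0],[0,0,0],[0,0,0],[0,0,0],[0,0,0],[0,0,0]]}}

```text
time: 24.05
tool_pos: [0.5296, 0.0494, 0.1658]
orientation: [0.925, 0.002, 0.379, -0.0]
force: [0.2, 0.0, -0.7]
width: 0.0659
```

```bash
cat >> h.py <<'E'
def standing(n,x,y,zt,tol=.006,r=.045):
    c=shot(n); P=cloud(c); m=(abs(P[...,0]-x)<r)&(abs(P[...,1]-y)<r)&(abs(P[...,2]-zt)<tol)&(c['z_map']>0)
    p=P[m]; rr=cv2.minAreaRect((p[:,:2]*1000).astype(np.float32))
    print(n,len(p),'z',np.median(p[:,2]).round(4),'rect',np.round(rr[0],1),np.round(rr[1],1),round(rr[2],1))
    return c
E
python3 - <<'E'
from h import *
st()
for n in ['scene','side']: standing(n,.602,.049,.114)
E
```

```text
t 24.05 p [0.5296 0.0494 0.1658] zax [ 0.702  0.001 -0.712] yax [ 0.003 -1.     0.001] j [-0.11 -0.1  -0.89  0.01  0.08  3.06] w 0.0659 F [ 0.2   0.02 -0.74] M [ 0.009  0.648 -0.06 ]
scene 183 z 0.1128 rect [601.1  47.7] [42.9 43.3] 89.4
side 144 z 0.1145 rect [602.   47.3] [39.7 42. ] 0.2
```

Request:
{"op": "play_rows", "data": {"gripper": [0.08,0.08,0.08,0.08,0.08,0.08,0.08,0.08], "linear": [[-0.01,-0.03,0],[-0.01,-0.03,0],[-0.01,-0.03,0],[-0.01,-0.03,0],[-0.01,-0.03,0],[-0.01,-0.03,0],[-0.01,-0.03,0],[-0.01,-0.03,0]], "turn": [[0,3,0],[0,3,0],[0,3,0],[0,3,0],[0,3,0],[0,3,0],[0,3,0],[0,3,0]]}}

```text
time: 24.95
tool_pos: [0.4513, -0.1919, 0.1649]
orientation: [0.984, 0.001, 0.178, -0.0]
force: [0.4, 0.7, -0.3]
width: 0.0799
```

Request:
{"op": "play_rows", "data": {"gripper": [0.08,0.08,0.08,0.08,0.08,0.08,0.08,0.08], "linear": [[-0.005,-0.03,0],[-0.005,-0.03,0],[-0.005,-0.03,0],[-0.005,-0.03,0],[-0.005,-0.007,0],[0,0,0],[0,0,0],[0,0,0]], "turn": [[0,5,0],[0,5,0],[0,5,0],[0,5.6,0],[0,0,4.6],[0,0,0],[0,0,0],[0,0,0]]}}

```text
time: 25.75
tool_pos: [0.427, -0.317, 0.1653]
orientation: [0.999, 0.041, 0.0, -0.001]
force: [-0.2, 0.9, 0.1]
width: 0.0799
```

Run:
```python
from h import *
st()
c=shot('wrist'); P=cloud(c); z=P[...,2]; ok=c['z_map']>0
print(*seg(c,(ok&(z>.037)&(z<.043)).astype(np.uint8),.04,(0,0,640,400),300),sep='\n')
```

```text
t 25.75 p [ 0.427  -0.317   0.1653] zax [ 0.001  0.001 -1.   ] yax [ 0.082 -0.997 -0.001] j [-0.8   0.26 -0.15  1.16  0.    2.26] w 0.0799 F [-0.25  0.86  0.1 ] M [ 0.043 -0.025 -0.007]
(array([322., 192.]), array([ 423.9, -319.4]), array([109.9,  39.6]), 4.6)
```

Request:
{"op": "play_rows", "data": {"gripper": [0.08,0.08,0.08,0.08,0.08,0.08,0.02,0.02], "linear": [[-0.003,-0.0025,-0.04],[0,0,-0.04],[0,0,-0.04],[0,0,-0.03],[0,0,-0.011],[0,0,0],[0,0,0],[0,0,0]], "turn": [[0,0,0],[0,0,0],[0,0,0],[0,0,0],[0,0,0],[0,0,0],[0,0,0],[0,0,0]], "force": 25}}

```text
time: 26.6
tool_pos: [0.4252, -0.3211, 0.0059]
orientation: [0.999, 0.042, 0.001, 0.001]
force: [0.0, 0.1, 1.0]
width: 0.0526
```

Request:
{"op": "play_rows", "data": {"gripper": [0.02,0.02,0.02,0.02,0.02,0.02,0.02,0.02], "linear": [[0,0,0],[0,0,0],[0,0,0],[0,0,0],[0,0,0.01],[0,0,0.01],[0,0,0.01],[0,0,0]], "turn": [[0,0,0],[0,0,0],[0,0,0],[0,0,0],[0,0,0],[0,0,0],[0,0,0],[0,0,0]]}}

```text
time: 27.4
tool_pos: [0.425, -0.3212, 0.036]
orientation: [0.999, 0.042, 0.001, 0.0]
force: [0.4, -1.2, -4.8]
width: 0.0397
```

Request:
{"op": "play_rows", "data": {"gripper": [0.02,0.02,0.02,0.02,0.02,0.02,0.02,0.02], "linear": [[0,0,0],[0,0,0],[0,0,0],[0,0,0],[0,0,0],[0,0,0],[0,0,0],[0,0,0]], "turn": [[0,0,0],[0,0,0],[0,0,0],[0,0,0],[0,0,0],[0,0,0],[0,0,0],[0,0,0]]}}

```text
time: 28.2
tool_pos: [0.4243, -0.3204, 0.0342]
orientation: [0.999, 0.042, 0.0, -0.001]
force: [0.0, 0.7, -4.3]
width: 0.0397
```

Run:
```python
from h import *
st()
```

```text
t 28.2 p [ 0.4243 -0.3204  0.0342] zax [ 0.     0.001 -1.   ] yax [ 0.083 -0.997 -0.001] j [-0.81  0.36 -0.36  0.84  0.    2.25] w 0.0397 F [ 0.03  0.73 -4.26] M [-0.    -0.099 -0.003]
```

Run:
```python
from h import *
for i in range(5):
    cams.camera('side'); s=bot.observe(); print(s['force'].round(2),s['ft_torque'].round(3))
```

```text
[-0.91  0.33 -5.41] [ 0.048 -0.163  0.002]
[ 0.37 -1.   -4.27] [-0.002 -0.102 -0.033]
[-0.01  0.28 -4.56] [ 0.081 -0.158  0.04 ]
[-0.68  0.08 -4.49] [-0.003 -0.117  0.018]
[ 0.03  0.2  -3.78] [ 0.003 -0.144 -0.029]
```

Request:
{"op": "play_rows", "data": {"gripper": [0.02,0.02,0.02,0.02,0.02,0.02,0.08,0.08], "linear": [[0,0,-0.01],[0,0,-0.01],[0,0,-0.007],[0,0,-0.002],[0,0,0],[0,0,0],[0,0,0],[0,0,0]], "turn": [[0,0,0],[0,0,0],[0,0,0],[0,0,0],[0,0,0],[0,0,0],[0,0,0],[0,0,0]]}}

```text
time: 29.25
tool_pos: [0.4245, -0.3206, 0.0051]
orientation: [0.999, 0.042, 0.0, -0.0]
force: [-0.4, -0.2, -0.7]
width: 0.0675
```

Request:
{"op": "play_rows", "data": {"gripper": [0.08,0.08,0.08,0.08,0.08,0.08,0.08,0.08], "linear": [[0,0,0],[0,0,0],[0,0,0.02],[0,0,0.02],[0,0,0.015],[0,0,0],[0,0,0],[0,0,0]], "turn": [[0,0,0],[0,0,0],[0,0,0],[-0.6,7.5,0],[-0.6,7.5,0],[-0.6,7.5,0],[-0.6,7.5,0],[-0.6,7.5,0]]}}

```text
time: 30.05
tool_pos: [0.4251, -0.3208, 0.061]
orientation: [0.945, 0.039, -0.324, 0.013]
force: [-0.5, -0.7, -0.2]
width: 0.0797
```

Request:
{"op": "play_rows", "data": {"gripper": [0.08,0.08,0.08,0.08,0.08,0.08,0.08,0.08], "linear": [[0,0,0],[0,0,0],[0,0,0],[0,0,0],[0,0,0],[0,0,0],[0,0,0],[0,0,0]], "turn": [[-0.6,7.5,0],[0,0,0],[0,0,0],[0,0,0],[0,0,0],[0,0,0],[0,0,0],[0,0,0]]}}

```text
time: 30.85
tool_pos: [0.4242, -0.3206, 0.0609]
orientation: [0.923, 0.038, -0.383, 0.014]
force: [-0.0, -0.1, 0.4]
width: 0.08
```

Run:
```python
from h import *
st()
c=shot('wrist'); P=cloud(c); z=P[...,2]; ok=c['z_map']>0
print(*seg(c,(ok&(z>.037)&(z<.043)).astype(np.uint8),.04,(0,0,640,400),300),sep='\n')
```

```text
t 30.85 p [ 0.4242 -0.3206  0.0609] zax [-0.706 -0.056 -0.706] yax [ 0.081 -0.997 -0.003] j [-0.57  0.78  0.2   1.66 -0.44  2.65] w 0.08 F [-0.03 -0.08  0.39] M [ 0.041 -0.68  -0.011]
(array([320., 199.]), array([ 425.5, -321.6]), array([115.3,  40.2]), 4.8)
```

Request:
{"op": "play_rows", "data": {"gripper": [0.08,0.08,0.08,0.08,0.02,0.02,0.02,0.02], "linear": [[0,-0.001,-0.02],[0,0,-0.02],[0,0,-0.012],[0,0,0],[0,0,0],[0,0,0],[0,0,0],[0,0,0]], "turn": [[0,0,0],[0,0,0],[0,0,0],[0,0,0],[0,0,0],[0,0,0],[0,0,0],[0,0,0]], "force": 80}}

```text
time: 31.7
tool_pos: [0.4246, -0.3214, 0.0093]
orientation: [0.923, 0.038, -0.383, 0.014]
force: [1.2, 0.7, 8.8]
width: 0.0393
```

Request:
{"op": "play_rows", "data": {"gripper": [0.02,0.02,0.02,0.02,0.02,0.02,0.02,0.02], "linear": [[0,0,0],[0,0,0],[0,0,0],[0,0,0],[0,0,0],[0,0,0],[0,0,0],[0,0,0]], "turn": [[0,0,0],[0,0,0],[0,0,0],[0,0,0],[0,0,0],[0,0,0],[0,0,0],[0,0,0]]}}

```text
time: 32.5
tool_pos: [0.4246, -0.3214, 0.0093]
orientation: [0.923, 0.038, -0.383, 0.014]
force: [1.0, 1.2, 6.0]
width: 0.0393
```

Run:
```python
from h import *
st()
```

```text
t 32.5 p [ 0.4246 -0.3214  0.0093] zax [-0.706 -0.056 -0.706] yax [ 0.082 -0.997 -0.003] j [-0.57  0.83  0.16  1.57 -0.44  2.65] w 0.0393 F [1.01 1.17 6.04] M [ 0.428 -0.072 -0.293]
```

Request:
{"op": "play_rows", "data": {"gripper": [0.02,0.02,0.02,0.02,0.02,0.02,0.02,0.02], "linear": [[0,0,0.03],[0,0.01,0.03],[0,0.01,0.03],[0,0.01,0.03],[0.01,0.01,0.03],[0.01,0.01,0],[0.01,0.01,0],[0.01,0.015,0]], "turn": [[0,0,0],[0,0,0],[0.4,-5,0],[0.4,-5,0],[0.4,-5,0],[0.4,-5,0],[0.4,-5,0],[0.4,-5,0]]}}

```text
time: 33.3
tool_pos: [0.4649, -0.2463, 0.1587]
orientation: [0.991, 0.041, -0.128, 0.005]
force: [-0.2, 0.2, -4.7]
width: 0.0393
```

Request:
{"op": "play_rows", "data": {"gripper": [0.02,0.02,0.02,0.02,0.02,0.02,0.02,0.02], "linear": [[0.015,0.02,0],[0.015,0.02,0],[0.015,0.02,0],[0.015,0.02,0],[0.02,0.02,0],[0.02,0.02,0],[0.02,0.02,0],[0.02,0.02,0]], "turn": [[0.4,-5,0],[0.4,-5,0],[0.4,-5,0],[0.4,-5,0],[0.4,-5,0],[0.4,-5,0],[0.4,-5,0],[0.4,-5,0]]}}

```text
time: 34.1
tool_pos: [0.6042, -0.0854, 0.1583]
orientation: [0.975, 0.041, 0.218, -0.009]
force: [0.9, -0.8, -4.4]
width: 0.0392
```

Request:
{"op": "play_rows", "data": {"gripper": [0.02,0.02,0.02,0.02,0.02,0.02,0.02,0.02], "linear": [[0,0.012,0],[0,0.012,0],[0,0,0],[0,0,0],[0,0,0],[0,0,0],[0,0,0],[0,0,0]], "turn": [[0.4,-5,0],[0.4,-5,0],[0.4,-5,0],[0.4,-5,0],[0,0,-4.6],[0,0,0],[0,0,0],[0,0,0]]}}

```text
time: 34.9
tool_pos: [0.6047, -0.0624, 0.1585]
orientation: [0.923, 0.003, 0.384, 0.0]
force: [0.0, -0.9, -5.0]
width: 0.0392
```

Run:
```python
from h import *
st()
```

```text
t 34.9 p [ 0.6047 -0.0624  0.1585] zax [ 0.709  0.002 -0.705] yax [ 0.005 -1.     0.002] j [-0.37  0.05 -0.77 -0.    0.26  2.87] w 0.0392 F [ 0.02 -0.9  -5.02] M [-9.000e-03  1.314e+00  1.000e-03]
```

Request:
{"op": "play_rows", "data": {"gripper": [0.02,0.02,0.02,0.02,0.02,0.02,0.02,0.02], "linear": [[0,0,-0.025],[0,0,-0.025],[0,0,-0.02],[0,0,-0.015],[0,0,-0.009],[0,0,0],[0,0,0],[0,0,0]], "turn": [[0,0,0],[0,0,0],[0,0,0],[0,0,0],[0,0,0],[0,0,0],[0,0,0],[0,0,0]]}}

```text
time: 35.7
tool_pos: [0.6049, -0.0627, 0.0651]
orientation: [0.923, 0.002, 0.385, 0.0]
force: [0.6, -0.2, -4.6]
width: 0.0392
```

Request:
{"op": "play_rows", "data": {"gripper": [0.02,0.02,0.02,0.02,0.02,0.02,0.02,0.02], "linear": [[0,0,-0.002],[0,0,-0.001],[0,0,-0.001],[0,0,0],[0,0,0],[0,0,0],[0,0,0],[0,0,0]], "turn": [[0,0,0],[0,0,0],[0,0,0],[0,0,0],[0,0,0],[0,0,0],[0,0,0],[0,0,0]]}}

```text
time: 36.5
tool_pos: [0.6048, -0.0624, 0.0615]
orientation: [0.923, 0.002, 0.385, 0.0]
force: [-5.4, 1.1, 5.5]
width: 0.0391
```

Run:
```python
from h import *
st()
c=shot('side'); P=cloud(c); m=(P[...,0]>.55)&(P[...,0]<.64)&(P[...,1]>-.095)&(P[...,1]<-.07)&(P[...,2]>.008)
q=P[m]
for lo in np.arange(.01,.12,.02):
    k=q[(q[:,2]>lo)&(q[:,2]<lo+.02)]
    if len(k)>3: print(round(lo,3),len(k),np.percentile(k[:,0],[2,98]).round(4),np.median(k[:,1]).round(4))
```

```text
t 36.5 p [ 0.6048 -0.0624  0.0615] zax [ 0.711  0.001 -0.703] yax [ 0.003 -1.     0.002] j [-0.37  0.23 -0.93 -0.35  0.26  2.87] w 0.0391 F [-5.45  1.12  5.51] M [0.057 1.033 0.049]
0.01 132 [0.5736 0.6128] -0.0818
0.03 121 [0.5744 0.612 ] -0.0815
0.05 94 [0.5741 0.6135] -0.0825
0.07 104 [0.5752 0.6127] -0.0879
0.09 129 [0.5631 0.6116] -0.0825
0.11 143 [0.5521 0.6115] -0.0827
```

Contact and upright. Release and retreat, then look at the covers again.

Request:
{"op": "play_rows", "data": {"gripper": [0.042,0.046,0.05,0.056,0.062,0.066,0.066,0.066], "linear": [[0,0,0],[0,0,0],[0,0,0],[0,0,0],[0,0,0],[0,0,0],[0,0,0],[0,0,0]], "turn": [[0,0,0],[0,0,0],[0,0,0],[0,0,0],[0,0,0],[0,0,0],[0,0,0],[0,0,0]]}}

```text
time: 37.35
tool_pos: [0.6043, -0.0624, 0.0602]
orientation: [0.923, 0.002, 0.384, 0.0]
force: [0.1, -0.7, 0.4]
width: 0.0659
```

Request:
{"op": "play_rows", "data": {"gripper": [0.066,0.066,0.066,0.066,0.066,0.066,0.066,0.066], "linear": [[-0.007,0,0.007],[-0.007,0,0.007],[-0.01,0,0.01],[-0.014,0,0.014],[-0.014,0,0.014],[-0.014,0,0.014],[-0.014,0,0.02],[0,0,0.02]], "turn": [[0,0,0],[0,0,0],[0,0,0],[0,0,0],[0,0,0],[0,0,0],[0,0,0],[0,0,0]]}}

```text
time: 38.15
tool_pos: [0.5219, -0.0618, 0.1669]
orientation: [0.923, 0.001, 0.384, 0.0]
force: [-0.1, -0.3, 0.0]
width: 0.066
```

Request:
{"op": "play_rows", "data": {"gripper": [0.08,0.08,0.08,0.08,0.08,0.08,0.08,0.08], "linear": [[-0.01,0,0.01],[-0.01,0,0.01],[-0.01,0,0.01],[-0.01,0,0.01],[-0.01,0,0.01],[-0.01,0,0.01],[-0.01,0,0.01],[0,0,0]], "turn": [[0,5.6,0],[0,5.6,0],[0,5.6,0],[0,5.6,0],[0,5.6,0],[0,5.6,0],[0,5.6,0],[0,5.8,0]]}}

```text
time: 38.95
tool_pos: [0.4531, -0.0623, 0.2392]
orientation: [1.0, 0.002, 0.001, 0.0]
force: [0.2, -0.2, 0.4]
width: 0.0799
```

Request:
{"op": "play_rows", "data": {"gripper": [0.08,0.08,0.08,0.08,0.08,0.08,0.08,0.08], "linear": [[0,0,0],[0,0,0],[0,0,0],[0,0,0],[0,0,0],[0,0,0],[0,0,0],[0,0,0]], "turn": [[0,0,0],[0,0,0],[0,0,0],[0,0,0],[0,0,0],[0,0,0],[0,0,0],[0,0,0]]}}

```text
time: 39.75
tool_pos: [0.4543, -0.0624, 0.2363]
orientation: [1.0, 0.002, 0.002, -0.0]
force: [-0.6, -0.4, -0.6]
width: 0.0802
```

Run:
```python
from h import *
st()
for n in ['scene','side']:
    standing(n,.602,.048,.114); c=standing(n,.594,-.062,.114)
    P=cloud(c); z=P[...,2]; ok=c['z_map']>0
    print(*seg(c,(ok&(z>.0085)&(z<.016)).astype(np.uint8),.012,(220,150,320,250)),sep='\n')
save(shot('scene'),'sc3')
c=shot('wrist'); save(c,'w3'); P=cloud(c); z=P[...,2]; ok=c['z_map']>0
print('w',*seg(c,(ok&(z>.0085)&(z<.016)).astype(np.uint8),.012,(0,0,640,400),300),sep='\n')
print('w',*seg(c,(ok&(z>.110)&(z<.118)).astype(np.uint8),.114,(0,0,640,400),300),sep='\n')
```

```text
t 39.75 p [ 0.4543 -0.0624  0.2363] zax [ 0.003  0.001 -1.   ] yax [ 0.003 -1.    -0.001] j [-0.32  0.1  -0.17  1.3   0.    2.82] w 0.0802 F [-0.59 -0.39 -0.56] M [0.008 0.011 0.038]
scene 165 z 0.1127 rect [601.1  48.6] [43.7 42. ] 88.2
scene 217 z 0.1129 rect [592.7 -62.6] [42.7 44. ] 88.3
(array([286., 230.]), array([441.8, -51.3]), array([53.1, 51.7]), 82.7)
(array([255., 213.]), array([440.4,  43.3]), array([52.6, 53. ]), 8.2)
(array([241., 198.]), array([456.3, 107.9]), array([53.7, 51.3]), 78.2)
side 142 z 0.1145 rect [602.2  47. ] [39.4 41.6] 1.3
side 193 z 0.1144 rect [593.5 -62.4] [40.1 43.1] 0.3
(array([290., 208.]), array([446.9, -52.3]), array([51.7, 50.6]), 84.2)
(array([289., 188.]), array([445.9,  42.6]), array([49.6, 54.6]), 8.0)
(array([294., 176.]), array([462.5, 107. ]), array([55.4, 49.9]), 76.4)
w
(array([183., 248.]), array([343.9, 129.1]), array([129.6,  15.9]), 88.0)
(array([240., 180.]), array([443.6,  43.7]), array([50.3, 51.1]), 9.0)
(array([311., 179.]), array([445. , -50.9]), array([49.9, 50.4]), 83.0)
(array([189., 168.]), array([459.8, 108.3]), array([51.8, 50.8]), 77.5)
(array([104.,  78.]), array([569.2, 200. ]), array([23.6, 58. ]), 80.9)
(array([431.,  78.]), array([ 569.3, -194.6]), array([49.4, 51.3]), 23.9)
w
(array([321.,  31.]), array([593.7, -63.3]), array([41. , 39.7]), 0.8)
(array([188.,  23.]), array([599.4,  46.7]), array([42.2, 35.4]), 89.6)
```

View pics/w3.png

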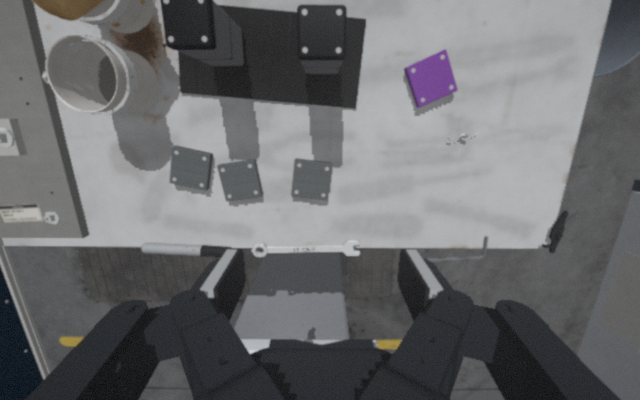

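Both cases stand square to the world: tops at (601.5, 47.5) and (593.7, −63) mm. Covers undisturbed. Pick cover C1 at (445, −51), yaw −7°.

Request:
{"op": "play_rows", "data": {"gripper": [0.08,0.08,0.08,0.08,0.08,0.08,0.08,0.08], "linear": [[-0.0095,0.0115,-0.04],[0,0,-0.04],[0,0,-0.04],[0,0,-0.04],[0,0,-0.04],[0,0,-0.02],[0,0,-0.01],[0,0,0]], "turn": [[0,0,-7],[0,0,0],[0,0,0],[0,0,0],[0,0,0],[0,0,0],[0,0,0],[0,0,0]]}}

```text
time: 40.85
tool_pos: [0.4444, -0.0508, 0.0055]
orientation: [0.998, -0.059, 0.0, -0.001]
force: [-0.2, -0.4, -0.1]
width: 0.0801
```

Request:
{"op": "play_rows", "data": {"gripper": [0.08,0.08,0.08,0.03,0.03,0.03,0.03,0.03], "linear": [[0,0,-0.004],[0,0,-0.004],[0,0,0],[0,0,0],[0,0,0],[0,0,0],[0,0,0],[0,0,0]], "turn": [[0,0,0],[0,0,0],[0,0,0],[0,0,0],[0,0,0],[0,0,0],[0,0,0],[0,0,0]], "force": 40}}

```text
time: 41.65
tool_pos: [0.4451, -0.0509, -0.0012]
orientation: [0.998, -0.059, 0.002, -0.0]
force: [-1.4, 1.2, 6.0]
width: 0.0491
```

Run:
```python
from h import *
st()
```

```text
t 41.65 p [ 0.4451 -0.0509 -0.0012] zax [ 0.004  0.    -1.   ] yax [-0.119 -0.993 -0.001] j [-0.3   0.29 -0.61  0.67  0.    2.96] w 0.0491 F [-1.39  1.18  5.99] M [ 0.203  0.31  -0.001]
```

Request:
{"op": "play_rows", "data": {"gripper": [0.03,0.03,0.03,0.03,0.03,0.03,0.03,0.03], "linear": [[0,0,0.02],[0,0,0.03],[0,0,0.03],[0,0,0.03],[0,0,0.03],[0,0,0.03],[0,0,0.01],[0,0,0]], "turn": [[0,0,0],[0,0,0],[0,0,0],[0,0,0],[0,0,7],[0,0,0],[0,0,0],[0,0,0]]}}

```text
time: 42.45
tool_pos: [0.4453, -0.0511, 0.179]
orientation: [1.0, 0.001, 0.002, -0.0]
force: [0.1, -1.0, -2.4]
width: 0.0486
```

Request:
{"op": "play_rows", "data": {"gripper": [0.03,0.03,0.03,0.03,0.03,0.03,0.03,0.03], "linear": [[0.03,-0.004,0],[0.03,-0.004,0],[0.03,-0.004,0],[0.03,0,0],[0.02,0,0],[0.009,0,0],[0,0,0],[0,0,0]], "turn": [[0,0,0],[0,0,0],[0,0,0],[0,0,0],[0,0,0],[0,0,0],[0,0,0],[0,0,0]]}}

```text
time: 43.25
tool_pos: [0.5927, -0.0627, 0.1773]
orientation: [1.0, 0.002, 0.0, -0.001]
force: [0.4, -0.6, -1.4]
width: 0.049
```

Run:
```python
from h import *
st()
standing('side',.594,-.063,.19,.006,.045)
standing('side',.594,-.063,.114,.004,.045)
c=shot('side'); cv2.imwrite('pics/s4.png',cv2.resize(c['color'][100:250,260:440,::-1],None,fx=4,fy=4))
```

```text
t 43.25 p [ 0.5927 -0.0627  0.1773] zax [ 0.001  0.001 -1.   ] yax [ 0.003 -1.    -0.001] j [-0.25  0.36  0.02  1.24  0.    2.89] w 0.049 F [ 0.37 -0.6  -1.41] M [-0.006  0.03  -0.031]
side 211 z 0.1907 rect [592.3 -68.4] [66.2 50.1] 89.9
side 173 z 0.1145 rect [593.7 -63.8] [39.9 40.8] 0.0
```

View pics/s4.png

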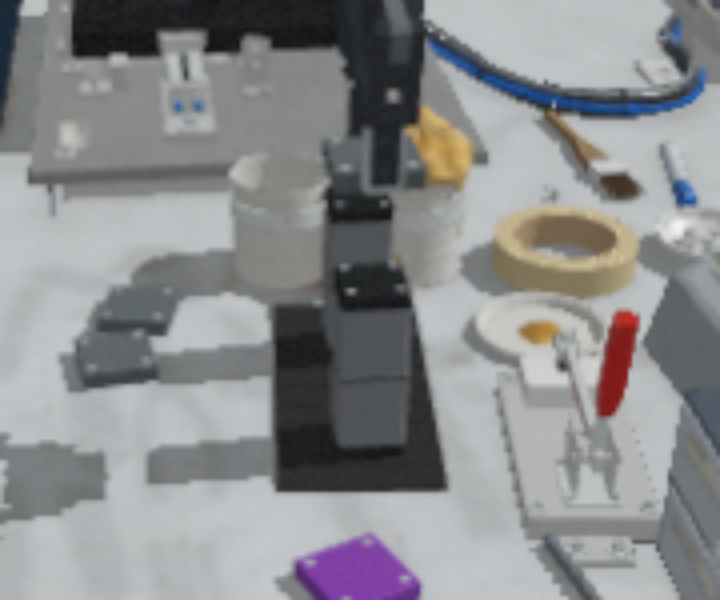

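Request:
{"op": "play_rows", "data": {"gripper": [0.03,0.03,0.03,0.03,0.03,0.03,0.03,0.03], "linear": [[0.0012,-0.0005,-0.02],[0,0,-0.02],[0,0,-0.012],[0,0,-0.006],[0,0,-0.003],[0,0,0],[0,0,0],[0,0,0]], "turn": [[0,0,0],[0,0,0],[0,0,0],[0,0,0],[0,0,0],[0,0,0],[0,0,0],[0,0,0]]}}

```text
time: 44.2
tool_pos: [0.5953, -0.0635, 0.1179]
orientation: [1.0, 0.002, 0.002, -0.0]
force: [-0.4, 0.0, -1.8]
width: 0.0489
```

Request:
{"op": "play_rows", "data": {"gripper": [0.03,0.03,0.03,0.03,0.03,0.03,0.03,0.03], "linear": [[0,0,-0.001],[0,0,0],[0,0,-0.001],[0,0,0],[0,0,0],[0,0,0],[0,0,0],[0,0,0]], "turn": [[0,0,0],[0,0,0],[0,0,0],[0,0,0],[0,0,0],[0,0,0],[0,0,0],[0,0,0]]}}

```text
time: 45.0
tool_pos: [0.595, -0.0634, 0.1152]
orientation: [1.0, 0.002, 0.001, -0.0]
force: [0.2, 0.7, -1.8]
width: 0.0488
```

Run:
```python
from h import *
st()
```

```text
t 45.0 p [ 0.595  -0.0634  0.1152] zax [ 0.003  0.001 -1.   ] yax [ 0.003 -1.    -0.001] j [-0.25  0.39 -0.08  1.09  0.    2.89] w 0.0488 F [ 0.19  0.67 -1.83] M [ 0.024 -0.014  0.006]
```

Request:
{"op": "play_rows", "data": {"gripper": [0.03,0.03,0.03,0.03,0.03,0.03,0.03,0.03], "linear": [[-0.001,0,0],[0,0,-0.001],[0,0,-0.001],[0,0,-0.0005],[0,0,0],[0,0,0],[0,0,0],[0,0,0]], "turn": [[0,0,0],[0,0,0],[0,0,0],[0,0,0],[0,0,0],[0,0,0],[0,0,0],[0,0,0]]}}

```text
time: 45.8
tool_pos: [0.5941, -0.0635, 0.1129]
orientation: [1.0, 0.002, 0.002, -0.0]
force: [-1.8, -0.1, 3.0]
width: 0.0485
```

Request:
{"op": "play_rows", "data": {"gripper": [0.05,0.053,0.056,0.06,0.065,0.07,0.07,0.07], "linear": [[0,0,0],[0,0,0],[0,0,0],[0,0,0],[0,0,0],[0,0,0],[0,0,0],[0,0,0]], "turn": [[0,0,0],[0,0,0],[0,0,0],[0,0,0],[0,0,0],[0,0,0],[0,0,0],[0,0,0]]}}

```text
time: 46.6
tool_pos: [0.594, -0.0634, 0.1128]
orientation: [1.0, 0.002, 0.001, -0.0]
force: [0.5, -0.5, 0.5]
width: 0.0698
```

Request:
{"op": "play_rows", "data": {"gripper": [0.07,0.07,0.07,0.07,0.07,0.07,0.07,0.07], "linear": [[0,0,0.01],[0,0,0.015],[0,0,0.02],[0,0,0.03],[-0.04,0.02,0],[-0.04,0.02,0],[-0.04,0.03,0],[-0.03,0.035,0]], "turn": [[0,0,0],[0,0,0],[0,0,0],[0,0,0],[0,0,0],[0,0,0],[0,0,0],[0,0,0.9]]}}

```text
time: 47.4
tool_pos: [0.4419, 0.042, 0.1885]
orientation: [1.0, 0.009, 0.002, -0.0]
force: [0.9, -0.1, 0.4]
width: 0.0701
```

Request:
{"op": "play_rows", "data": {"gripper": [0.08,0.08,0.08,0.08,0.08,0.08,0.08,0.08], "linear": [[0,0,0],[0,0,0],[0,0,0],[0,0,0],[0,0,0],[0,0,0],[0,0,0],[0,0,0]], "turn": [[0,0,8],[0,0,0],[0,0,0],[0,0,0],[0,0,0],[0,0,0],[0,0,0],[0,0,0]]}}

```text
time: 48.2
tool_pos: [0.4441, 0.0414, 0.1876]
orientation: [0.997, 0.079, 0.001, -0.001]
force: [-0.0, -0.5, -1.0]
width: 0.0798
```

Run:
```python
from h import *
st()
for n in ['scene','side']:
    standing(n,.594,-.063,.126,.004); standing(n,.602,.048,.114,.004)
c=shot('wrist'); save(c,'w5'); P=cloud(c); z=P[...,2]; ok=c['z_map']>0
print('w',*seg(c,(ok&(z>.0085)&(z<.016)).astype(np.uint8),.012,(0,0,640,400),300),sep='\n')
```

```text
t 48.2 p [0.4441 0.0414 0.1876] zax [ 0.002  0.001 -1.   ] yax [ 0.157 -0.988 -0.001] j [-0.1   0.1  -0.29  1.18  0.    2.89] w 0.0798 F [-0.01 -0.5  -0.97] M [ 0.002  0.006 -0.033]
scene 313 z 0.1247 rect [591.7 -63.7] [53.5 52.2] 1.6
scene 176 z 0.1132 rect [600.2  48.8] [43.3 41.8] 0.3
side 269 z 0.1263 rect [593.5 -63.6] [53.4 49.6] 89.7
side 131 z 0.1146 rect [601.9  48.8] [42.5 39.8] 88.9
w
(array([239., 248.]), array([344.5, 128.3]), array([128.2,  15.4]), 85.4)
(array([318., 181.]), array([443.3,  44.1]), array([49.3, 50. ]), 9.1)
(array([263., 158.]), array([459.8, 108.4]), array([50.1, 50.2]), 77.6)
(array([555., 102.]), array([ 568.8, -193.2]), array([50.6, 52.6]), 23.5)
(array([192.,  34.]), array([572.6, 192.5]), array([36.9, 68.5]), 71.8)
```

Cover 1 sits centred. Cover C2 has C3 close beside it in y, so I grip it along x: turn +90°.

Request:
{"op": "play_rows", "data": {"gripper": [0.08,0.08,0.08,0.08,0.08,0.08,0.08,0.08], "linear": [[0,0,0],[0,0,0],[0,0,0],[0,0,0],[0,0,0],[0,0,0],[0,0,0],[0,0,0]], "turn": [[0,0,7.5],[0,0,7.5],[0,0,7.5],[0,0,7.5],[0,0,7.5],[0,0,7.5],[0,0,7.5],[0,0,7.5]]}}

```text
time: 49.25
tool_pos: [0.444, 0.0416, 0.1878]
orientation: [0.822, 0.569, 0.001, -0.001]
force: [-0.7, 0.9, -0.4]
width: 0.0798
```

Request:
{"op": "play_rows", "data": {"gripper": [0.08,0.08,0.08,0.08,0.08,0.08,0.08,0.08], "linear": [[0,0,0],[0,0.002,0],[0,0,0],[0,0,0],[0,0,0],[0,0,0],[0,0,0],[0,0,0]], "turn": [[0,0,7.5],[0,0,7.5],[0,0,7.5],[0,0,7.5],[0,0,0],[0,0,0],[0,0,0],[0,0,0]]}}

```text
time: 50.05
tool_pos: [0.444, 0.0436, 0.1877]
orientation: [0.65, 0.76, 0.001, -0.001]
force: [-0.4, 0.2, 0.4]
width: 0.0799
```

Run:
```python
from h import *
st()
c=shot('wrist'); save(c,'w6'); P=cloud(c); z=P[...,2]; ok=c['z_map']>0
print('w',*seg(c,(ok&(z>.0085)&(z<.016)).astype(np.uint8),.012,(0,0,640,400),300),sep='\n')
```

```text
t 50.05 p [0.444  0.0436 0.1877] zax [-0.001  0.003 -1.   ] yax [ 0.988  0.156 -0.001] j [-0.09  0.1  -0.29  1.18  0.    1.32] w 0.0799 F [-0.4   0.22  0.42] M [-0.005  0.066 -0.038]
w
(array([591., 275.]), array([805. , -41.5]), array([172.7,  48.9]), 80.4)
(array([321., 179.]), array([443.7,  45.1]), array([49.7, 50.2]), 9.0)
(array([345., 123.]), array([459.9, 109.2]), array([49.8, 49.9]), 77.5)
(array([ 18., 166.]), array([104.4,  -3.9]), array([234.8,  60.2]), 80.7)
(array([478.,  72.]), array([585.6, 183.1]), array([31.3, 67.2]), 20.1)
(array([238.,  83.]), array([341.6, 129. ]), array([128.5,  16.8]), 87.6)
```

Request:
{"op": "play_rows", "data": {"gripper": [0.08,0.08,0.08,0.08,0.08,0.08,0.08,0.08], "linear": [[0,0.001,-0.04],[0,0,-0.04],[0,0,-0.04],[0,0,-0.03],[0,0,-0.02],[0,0,-0.01],[0,0,-0.006],[0,0,-0.004]], "turn": [[0,0,0],[0,0,0],[0,0,0],[0,0,0],[0,0,0],[0,0,0],[0,0,0],[0,0,0]]}}

```text
time: 50.9
tool_pos: [0.4445, 0.0445, -0.0021]
orientation: [0.649, 0.761, 0.001, -0.001]
force: [-0.7, 0.6, -0.3]
width: 0.0797
```

Request:
{"op": "play_rows", "data": {"gripper": [0.08,0.03,0.03,0.03,0.03,0.03,0.03,0.03], "linear": [[0,0,0],[0,0,0],[0,0,0],[0,0,0],[0,0,0],[0,0,0],[0,0,0],[0,0,0]], "turn": [[0,0,0],[0,0,0],[0,0,0],[0,0,0],[0,0,0],[0,0,0],[0,0,0],[0,0,0]], "force": 40}}

```text
time: 51.7
tool_pos: [0.4444, 0.0445, -0.0014]
orientation: [0.649, 0.761, 0.001, -0.001]
force: [-0.6, -0.2, 7.2]
width: 0.0489
```

Run:
```python
from h import *
st()
```

```text
t 51.7 p [ 0.4444  0.0445 -0.0014] zax [ 0.     0.003 -1.   ] yax [0.987 0.158 0.001] j [-0.09  0.29 -0.61  0.67  0.    1.32] w 0.0489 F [-0.64 -0.17  7.16] M [ 0.001  0.395 -0.011]
```

Request:
{"op": "play_rows", "data": {"gripper": [0.03,0.03,0.03,0.03,0.03,0.03,0.03,0.03], "linear": [[0,0,0.02],[0,0,0.03],[0,0,0.03],[0,0,0.03],[0,0,0.03],[0,0,0.03],[0,0,0.01],[0,0,0]], "turn": [[0,0,0],[0,0,0],[0,0,0],[0,0,0],[0,0,-4.5],[0,0,-4.5],[0,0,0],[0,0,0]]}}

```text
time: 52.5
tool_pos: [0.4446, 0.0445, 0.1787]
orientation: [0.706, 0.708, 0.002, -0.0]
force: [-0.3, -0.1, -2.7]
width: 0.0483
```

Request:
{"op": "play_rows", "data": {"gripper": [0.03,0.03,0.03,0.03,0.03,0.03,0.03,0.03], "linear": [[0.03,0,0],[0.03,0,0],[0.03,0.002,0],[0.03,0.001,0],[0.02,0,0],[0.01,0,0],[0.006,0,0],[0,0,0]], "turn": [[0,0,0],[0,0,0],[0,0,0],[0,0,0],[0,0,0],[0,0,0],[0,0,0],[0,0,0]]}}

```text
time: 53.3
tool_pos: [0.5997, 0.0476, 0.1767]
orientation: [0.706, 0.708, 0.0, -0.002]
force: [-0.0, -1.0, -1.8]
width: 0.0489
```

Run:
```python
from h import *
st()
for n in ['side','scene']:
    standing(n,.602,.048,.189,.005,.04); standing(n,.602,.048,.114,.004); standing(n,.594,-.063,.126,.004)
```

```text
t 53.3 p [0.5997 0.0476 0.1767] zax [-0.002  0.003 -1.   ] yax [ 1.     0.002 -0.002] j [-0.06  0.37  0.04  1.25  0.    1.51] w 0.0489 F [-0.04 -1.03 -1.83] M [ 0.005 -0.009  0.03 ]
side 230 z 0.1888 rect [600.5  44.1] [52.7 72. ] 83.1
side 133 z 0.1145 rect [601.8  47.2] [39.3 43.3] 0.2
side 265 z 0.1263 rect [593.1 -63.7] [49.8 54. ] 0.6
scene 258 z 0.1899 rect [596.3  47.5] [51.7 68.1] 89.2
scene 180 z 0.1131 rect [600.1  48. ] [42.6 42.8] 3.6
scene 307 z 0.1248 rect [592.4 -63.4] [53.1 52.5] 0.8
```

Request:
{"op": "play_rows", "data": {"gripper": [0.03,0.03,0.03,0.03,0.03,0.03,0.03,0.03], "linear": [[0.0005,0,-0.02],[0,0,-0.02],[0,0,-0.012],[0,0,-0.006],[0,0,-0.003],[0,0,-0.001],[0,0,0],[0,0,0]], "turn": [[0,0,0],[0,0,0],[0,0,0],[0,0,0],[0,0,0],[0,0,0],[0,0,0],[0,0,0]]}}

```text
time: 54.4
tool_pos: [0.6008, 0.0476, 0.1164]
orientation: [0.707, 0.708, 0.001, -0.001]
force: [0.3, 0.6, -1.3]
width: 0.0489
```

Request:
{"op": "play_rows", "data": {"gripper": [0.03,0.03,0.03,0.03,0.03,0.03,0.03,0.03], "linear": [[0,0,-0.001],[0,0,0],[0,0,0],[0,0,0],[0,0,0],[0,0,0],[0,0,0],[0,0,0]], "turn": [[0,0,0],[0,0,0],[0,0,0],[0,0,0],[0,0,0],[0,0,0],[0,0,0],[0,0,0]]}}

```text
time: 55.2
tool_pos: [0.6005, 0.0476, 0.1147]
orientation: [0.707, 0.708, 0.001, -0.001]
force: [0.3, -0.5, -2.4]
width: 0.0487
```

Request:
{"op": "play_rows", "data": {"gripper": [0.03,0.03,0.03,0.03,0.03,0.03,0.03,0.03], "linear": [[0.0005,0,-0.001],[0,0,-0.001],[0,0,0],[0,0,0],[0,0,0],[0,0,0],[0,0,0],[0,0,0]], "turn": [[0,0,0],[0,0,0],[0,0,0],[0,0,0],[0,0,0],[0,0,0],[0,0,0],[0,0,0]]}}

```text
time: 56.0
tool_pos: [0.601, 0.0476, 0.1127]
orientation: [0.707, 0.708, 0.001, -0.001]
force: [-0.1, 0.1, -2.2]
width: 0.0488
```

Request:
{"op": "play_rows", "data": {"gripper": [0.03,0.03,0.03,0.03,0.03,0.03,0.03,0.03], "linear": [[0,0,-0.0005],[0,0,0],[0,0,-0.0005],[0,0,0],[0,0,0],[0,0,0],[0,0,0],[0,0,0]], "turn": [[0,0,0],[0,0,0],[0,0,0],[0,0,0],[0,0,0],[0,0,0],[0,0,0],[0,0,0]]}}

```text
time: 56.8
tool_pos: [0.6011, 0.0476, 0.1126]
orientation: [0.707, 0.708, 0.001, -0.001]
force: [-3.0, 0.5, 7.0]
width: 0.0489
```

Contact. Release and retreat up.

Request:
{"op": "play_rows", "data": {"gripper": [0.05,0.053,0.056,0.06,0.065,0.07,0.07,0.07], "linear": [[0,0,0],[0,0,0],[0,0,0],[0,0,0],[0,0,0],[0,0,0],[0,0,0],[0,0,0]], "turn": [[0,0,0],[0,0,0],[0,0,0],[0,0,0],[0,0,0],[0,0,0],[0,0,0],[0,0,0]]}}

```text
time: 57.6
tool_pos: [0.601, 0.0476, 0.1117]
orientation: [0.707, 0.708, 0.001, -0.001]
force: [0.5, -0.7, 0.1]
width: 0.07
```

Request:
{"op": "play_rows", "data": {"gripper": [0.07,0.07,0.07,0.07,0.07,0.07,0.07,0.07], "linear": [[0,0,0.01],[0,0,0.015],[0,0,0.02],[0,0,0.03],[0,0,0.03],[-0.04,-0.01,0.02],[-0.04,-0.01,0],[-0.03,0,0]], "turn": [[0,0,0],[0,0,0],[0,0,0],[0,0,0],[0,0,0],[0,0,0],[0,0,0],[0,0,0]]}}

```text
time: 58.4
tool_pos: [0.4894, 0.0269, 0.2381]
orientation: [0.707, 0.707, 0.001, -0.001]
force: [0.1, -0.4, 0.4]
width: 0.0701
```

Request:
{"op": "play_rows", "data": {"gripper": [0.07,0.07,0.07,0.07,0.07,0.07,0.07,0.07], "linear": [[0,0,0],[0,0,0],[0,0,0],[0,0,0],[0,0,0],[0,0,0],[0,0,0],[0,0,0]], "turn": [[0,0,0],[0,0,0],[0,0,0],[0,0,0],[0,0,0],[0,0,0],[0,0,0],[0,0,0]]}}

```text
time: 59.2
tool_pos: [0.4911, 0.0276, 0.2366]
orientation: [0.707, 0.708, 0.001, -0.001]
force: [0.1, -0.1, 0.2]
width: 0.0697
```

Run:
```python
from h import *
st()
for n in ['side','scene']:
    standing(n,.602,.048,.126,.004); standing(n,.594,-.063,.126,.004)
c=shot('side')
for y in (.048,-.063):
    P=cloud(c); q=P[(abs(P[...,0]-.598)<.03)&(abs(P[...,1]-y+.02)<.008)&(P[...,2]>.01)&(P[...,2]<.105)]
    for lo,hi in ((.01,.04),(.07,.1)):
        k=q[(q[:,2]>lo)&(q[:,2]<hi)]; print(y,len(k),np.percentile(k[:,0],[3,97]).round(4),np.median(k[:,1]).round(4))
cv2.imwrite('pics/s7.png',cv2.resize(c['color'][100:250,240:440,::-1],None,fx=4,fy=4))
```

```text
t 59.2 p [0.4911 0.0276 0.2366] zax [-0.001  0.003 -1.   ] yax [ 1.     0.002 -0.001] j [-0.12  0.16 -0.1   1.32  0.    1.45] w 0.0697 F [ 0.11 -0.08  0.18] M [-0.068  0.024 -0.002]
side 196 z 0.1264 rect [600.9  48.2] [52.5 50. ] 88.6
side 271 z 0.1262 rect [593.3 -65.2] [49.8 52.5] 1.2
scene 269 z 0.1249 rect [599.8  49.2] [52.3 52.3] 2.3
scene 304 z 0.1248 rect [592.5 -63.6] [52.7 51.1] 89.9
0.048 11 [0.5819 0.5843] 0.031
0.048 51 [0.5833 0.6207] 0.0294
-0.063 187 [0.5747 0.6122] -0.0818
-0.063 212 [0.574  0.6121] -0.0817
```

View pics/s7.png

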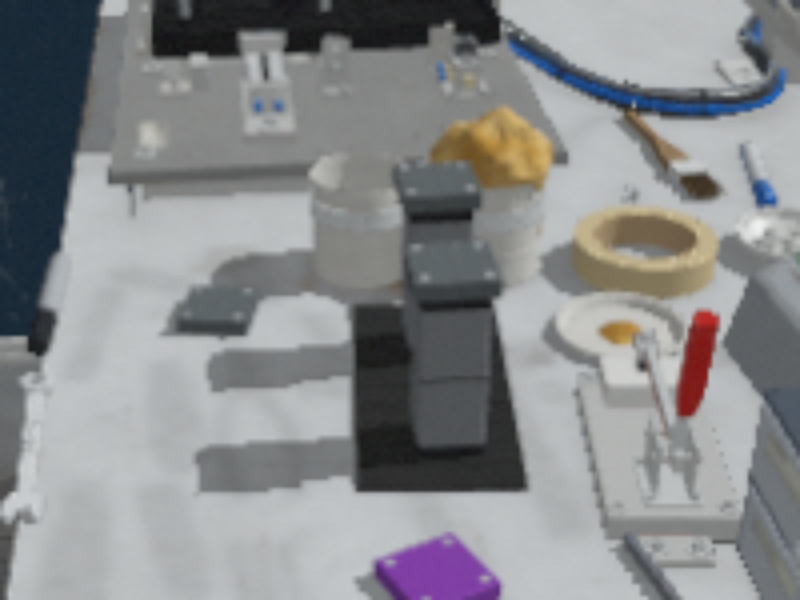

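Both cases stand on the mat (at (440,230) and (450,360) in the crop), each with a plate centred on top, and the arm is clear.

```bash
python3 -c "
from station import bot
print(bot.finish_job())"
```

```text
the job is handed in; nothing more can be done
None
```

I stood both cases on the mat with the heavy end down, laid a cover plate on each, and handed the job in at about 59 s. I found only two cases. The third plate stays on the bench and the purple one was not touched.

**Heavy end:** I read it from the wrist moment when lifting each case by its middle. It put the mass about 28 mm and 26 mm toward the end nearest the robot. The cases did not visibly sag, even with 6 N commanded for the first one. So the result rests on that moment alone, though its sign agreed with the tool's own weight when tilted.

**Regrip:** My first grip, tilted 24°, ran into an elbow joint limit. I laid that case back down and regripped it at 45°; the second case went straight to 45°.

**Last checks:**

| | Case top centre (x, y) | Plate centre, side view (x, y) | Plate centre, scene view (x, y) | Plate angle off square, up to |
|---|---|---|---|---|
| First case | (602, 48) mm | (601, 48) mm | (600, 49) mm | about 2° |
| Second case | (594, −63) mm | (593, −65) mm | (592.5, −64) mm | about 1° |

- **Position:** Both plates are within about 2 mm of their case centres, and both cases stand well inside the mat's edges.
- **Upright:** The second case's sides line up from bottom to top within 1 mm. The first was confirmed upright before release and its top still reads in place. Its final side check had too few points low down to mean much.
- **Clearance:** The gripper was open and clear of everything, with no contact force.
- **Disagreement:** The scene camera reads 1 to 5 mm short in x compared with the side and wrist cameras. I relied on the side and wrist views.

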